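Tip the angle brackets down and pack the kit tray

ROBOT

A 6-joint arm with a two-finger parallel gripper is mounted at the origin on a cart in front of the work surface, level with it; the furniture and walls round the work are solid. World frame = base frame: x ahead of the robot, y to its left, z up, the work surface at z = 0. Lengths are in m, angles in rad, forces in N, time in s.
With the tool pointing down it reaches from about 0.35 to 0.975 m from the base axis. Payload 4.9 kg.
Tool frame: the origin (TCP) lies at the very end of the fingers, on their centre line; the grasp point (between the pads) lies 19 mm behind it; z points along the fingers, y is the line along which they close (so a half turn about z gives the same grasp; the last joint's range is limited). The gripper opens to 85 mm and grips with 20 to 120 N. Pads are 22 mm wide; open, the fingers measure 114 mm over their backs; the gripper's body (76 mm by 85 mm) begins 54 mm behind the grasp point. The pads swing forward as they close: fully open they stand 13 mm farther back than shut.
Start: joints at [1.015, 0.053, 1.613, -0, 1.476, -0.119], TCP at [0.264, 0.566, 0.231] pointing down, gripper open.
Joint ranges: [-3.01, 3.01], [-1.01, 2.22], [0.06, 2.58], [-1.02, 4.17], [0.09, 2.62], [-3.14, 3.14]. Speed limits (rad/s): [2.57, 2.57, 3.14, 3.14, 3.14, 3.14].

INTERFACE

Orientations are given as a rotation vector (axis times angle).
In Python, from station import ctrl, imaging gives the robot as it stands.
- The arm moves only by the tool play_rows, never from a script. Its argument "series" is a list of rows, each a list of 3 entries, a list of its own where there are three numbers: the opening, from 0 (shut) to 1 (fully open), then the shift along the tool's x, y, z each as a share of 0.05 m, from -1 to 1, then the turn, a rotation vector about the tool's x, y, z each as a share of 8 degrees, from -1 to 1. In form: [[grip, [dx, dy, dz], [ax, ay, az]], ...]. A call has 1 to 8 rows; each row shifts and turns the commanded pose from where the row before left it, along the tool's axes as they then stand; what a row does not reach is not made up. A row lasts 1/8 s, in which the tool goes at most 62.5 mm and 10.7 degrees, less where a joint would pass 70% of its speed; a pose out of reach is approached as far as the arm can. A call with a number of a shift or a turn outside -1 to 1 is refused whole. A call with a gripper value outside its range is refused whole. The fingers move at their own pace and stop on an object; "force" is the grip in N (left out, the last holds). Time passes only in rows, so rows that do not move let the fingers close. It gives the time, the measured TCP pose, the force, the opening and the grip force at its end, in the units of the state.
- ctrl.get_obs(): the state, without advancing time (a new reading comes with each control period).
- imaging.get_image(name): name is "side" or "top"; returns a dict with "color" (400x640x3 uint8, blue, green, red), "fx", "fy", "cx", "cy" (pixels), "extrinsics" (4x4, takes a point from world to camera coordinates). Camera axes: x right, y down, z forward; pixel columns grow to the right and rows downward; lengths in m; the calibration is good to about 2 mm. A picture is of the moment at which its call begins. There is no depth.
- ctrl.finish_job(): hands the job in; it is judged then, once.
The state is a dict: "t": time; "q": joint angles; "dq": joint speeds; "effort": joint torques, N m; "tool_pos": TCP position; "tool_rot": TCP orientation; "contact_force": force on the tool from outside, world axes, zero at the start; "wrist_torque": the same for the moment, N m; "opening": finger opening in m; "grip_force": force on a finger pad.
Only numpy, scipy, OpenCV 4.12 (cv2) and the standard library are available. Lean on these libraries where they do the work, as an engineer would, in place of code of your own. Each camera call takes 0.05 s, during which the arm holds its last target. There are 200 camera calls.

TASK

Make up the bracket kit for the press. Tip each standing angle bracket over its corner on the mat, without lifting it while its long leg stands up, so that it rests on its long leg with the short leg up; then pack the brackets, together with the red case and the swab jar where they are there, side by side into the grey tray. Everything must sit flat on the tray's floor between its walls, brackets on their long legs, case and jar upright, nothing stacked or propped on the rim, and everything else on the table left alone.

Things in the scene. Friction and masses are not known exactly. Their poses are not given: they have to be found in the camera images.
- tray: Grey plastic kit tray, fixed to the table, open on top: outside 120 (x) x 259 (y) x 22 mm (z), walls 4 mm, floor 4 mm thick, so 112 x 251 mm inside and 18 mm deep. Origin: centre of its underside, on the table; y runs along its length, z up.
- mat: Flat black rubber bench mat, 176 (x) x 410 (y) x 8 mm, fixed; the brackets stand on it. Origin: centre of its underside, on the table. Beyond it, from about x = 0.52, stands the press, up to 0.44 m high, with its hoses: carry things past on the robot's side of it.
- bracket0_long (a point): Aluminium L-shaped angle bracket, 38 mm wide, legs 10 mm thick, 0.18 kg: long leg 100 mm, short leg 60 mm (outside). It starts standing on its short leg. Point: centre of the long leg, 50 mm from the outer corner along it, 5 mm in from the outer face. Axes: z from the corner along the long leg (up at first), x from the corner along the short leg, y across. None when absent.
- bracket0_short (a point): Same bracket and axes; centre of the short leg, 30 mm from the outer corner along x, 5 mm in from its outer face. Pushed high on the inner side of its long leg towards -x, the bracket turns about its corner and past 23 degrees falls onto the long leg: then x points up and the short leg stands 60 mm high, to be pinched across its 10 mm (along z).
- bracket1_long (a point): Aluminium L-shaped angle bracket, 38 mm wide, legs 10 mm thick, 0.18 kg: long leg 100 mm, short leg 60 mm (outside). It starts standing on its short leg. Point: centre of the long leg, 50 mm from the outer corner along it, 5 mm in from the outer face. Axes: z from the corner along the long leg (up at first), x from the corner along the short leg, y across. None when absent.
- bracket1_short (a point): Same bracket and axes; centre of the short leg, 30 mm from the outer corner along x, 5 mm in from its outer face. Pushed high on the inner side of its long leg towards -x, the bracket turns about its corner and past 23 degrees falls onto the long leg: then x points up and the short leg stands 60 mm high, to be pinched across its 10 mm (along z).
- bracket2_long (a point): Aluminium L-shaped angle bracket, 38 mm wide, legs 10 mm thick, 0.18 kg: long leg 100 mm, short leg 60 mm (outside). It starts standing on its short leg. Point: centre of the long leg, 50 mm from the outer corner along it, 5 mm in from the outer face. Axes: z from the corner along the long leg (up at first), x from the corner along the short leg, y across. None when absent.
- bracket2_short (a point): Same bracket and axes; centre of the short leg, 30 mm from the outer corner along x, 5 mm in from its outer face. Pushed high on the inner side of its long leg towards -x, the bracket turns about its corner and past 23 degrees falls onto the long leg: then x points up and the short leg stands 60 mm high, to be pinched across its 10 mm (along z).
- case_mid (a point): Closed red case, a block 90 (its x) x 55 (its y) x 42 mm (z, up), 0.08 kg; this point is its centre, 21 mm above its underside. Grip it across the 55 mm. None when absent.
- jar_mid (a point): Round jar with swabs: jar 52 mm across and 60 mm high, thin swabs stand out to 100 mm (they offer no resistance); 0.05 kg. This point is the centre of the jar proper, 30 mm above its underside; z up. None when absent.
- tape: Bystander: roll of yellow marking tape, 81 mm across, 24 mm high; origin at the centre of its underside. Leave it alone.
- driver: Bystander: red-handled screwdriver, 190 mm long, lying; origin at the centre of its underside. Leave it alone.
- blue_marker: Bystander: blue marker pen, 10x140 mm, lying; origin at the centre of its underside. Leave it alone.
- dish: Bystander: shallow clear round dish, 57 mm across, 12 mm high; origin at the centre of its underside. Leave it alone.
- bottle: Bystander: solvent bottle with a blue cap, 62 mm across, 122 mm high; origin at the centre of its underside. Leave it alone.
- small_brush: Bystander: brush, 156 mm long, lying flat; origin at the centre of its underside. Leave it alone.

How it is judged:
On the way:
1. every bracket has been tipped onto its long leg (angle between each of bracket0_long, bracket1_long, bracket2_long's own x axis and vertical below 0.15 rad), for 0.2 s.
At the end, for the whole second after the job is handed in: Every item present rests on the tray's floor inside its walls, released and at rest: brackets on the long leg (short leg up within 0.1 rad, long leg's centre below 14 mm), case and jar upright within 0.1 rad (centres below 30 and 39 mm over the table) (z of each of bracket0_long, bracket1_long, bracket2_long in the frame of tray below 0.014 m and x of bracket0_long in the frame of tray between -0.056 and 0.056 m and y of bracket0_long in the frame of tray between -0.125 and 0.125 m and angle between each of bracket0_long, bracket1_long, bracket2_long's own x axis and vertical below 0.1 rad and linear speed of each of bracket0, bracket1, bracket2, case, jar below 0.03 m/s and x of bracket1_long in the frame of tray between -0.056 and 0.056 m and y of bracket1_long in the frame of tray between -0.125 and 0.125 m and x of bracket2_long in the frame of tray between -0.056 and 0.056 m and y of bracket2_long in the frame of tray between -0.125 and 0.125 m and z of case_mid in the frame of tray below 0.03 m and x of case_mid in the frame of tray between -0.056 and 0.056 m and y of case_mid in the frame of tray between -0.125 and 0.125 m and angle between each of case_mid, jar_mid's own z axis and vertical below 0.1 rad and z of jar_mid in the frame of tray below 0.039 m and x of jar_mid in the frame of tray between -0.056 and 0.056 m and y of jar_mid in the frame of tray between -0.125 and 0.125 m); the robot touches nothing.
It fails at once if a bracket is lifted off the mat while its long leg still stands up (bracket0) (height (world z) of bracket0_long above 0.095 m and angle between bracket0_long's own z axis and vertical below 0.7 rad).
It fails at once if a bracket is lifted off the mat while its long leg still stands up (bracket1) (height (world z) of bracket1_long above 0.095 m and angle between bracket1_long's own z axis and vertical below 0.7 rad).
It fails at once if a bracket is lifted off the mat while its long leg still stands up (bracket2) (height (world z) of bracket2_long above 0.095 m and angle between bracket2_long's own z axis and vertical below 0.7 rad).
It fails at once if a bystander is shifted more than 4 cm (distance of any of tape, driver, blue_marker, dish, bottle, small_brush from where it was at the start of the episode above 0.04 m).
Of bracket0, bracket1, bracket2, case, jar only 4 to 5 are there at a start; the rules pass over those that are not, and their reading is None.
At some moment in a run one of bracket0, bracket1, bracket2, case, jar may be knocked a few centimetres aside while the robot is not near it.
Once in a run the grip may slacken for a moment while it holds something.
It also fails if it takes over 210 s, if anything falls off the work surface, if the arm or the gripper's body presses on something with over 40 N, if the wrist force passes 120 N, or if a joint passes its speed limit or range.

## Working session

There is one attempt and no reset: what is moved stays moved. The work goes in short steps, Python scripts to look and compute and a tool call to move; the robot and the scene stay as the last step left them, time stands still between calls to the robot, and variables do not carry over. Pictures are saved under pics/ and viewed, at most 17 in all, crops included, and the job is handed in when it is done.

Besides the shell and the picture viewer there is one more tool, called after "Emit:" by a JSON object that holds its "method" and its "body". play_rows: Moves the arm, as the interface text tells. Shift numbers are shares of 0.05 m and turn numbers shares of 8 degrees, none past 1 either way. Its arguments: {"type":"object","properties":{"series":{"type":"array"},"force":{"type":"number"}},"required":["series"]}

```bash
mkdir -p pics
cat > h.py <<'E'
import numpy as np, cv2, json
from station import ctrl, imaging
from scipy.spatial.transform import Rotation as R
def grab(n,f):
    d=imaging.get_image(n); cv2.imwrite('pics/'+f,d['color']); return d
def px2w(d,u,v,z):
    E=np.array(d['extrinsics']); r=E[:3,:3]; t=E[:3,3]
    c=-r.T@t; ray=r.T@np.array([(u-d['cx'])/d['fx'],(v-d['cy'])/d['fy'],1])
    return c+ray*(z-c[2])/ray[2]
def w2px(d,p):
    E=np.array(d['extrinsics']); q=E[:3,:3]@np.array(p)+E[:3,3]
    return d['fx']*q[0]/q[2]+d['cx'], d['fy']*q[1]/q[2]+d['cy']
def save(d,f):
    np.savez(f,**{k:np.array(d[k]) for k in d})
def load(f):
    z=np.load(f); return {k:z[k] for k in z}
E
python3 - <<'E'
from h import *
for n in('top','side'):
    d=grab(n,n+'0.png'); save(d,n+'0.npz'); E=np.array(d['extrinsics']); print(n,d['fx'],-E[:3,:3].T@E[:3,3],E[:3,:3].round(2).tolist())
o=ctrl.get_obs(); print(o)
print(R.from_rotvec(o['tool_rot']).as_matrix().round(3))
E
```

```text
top 409.80694353838015 [ 0.26176064 -0.05381229  1.26156941] [[0.01, -1.0, 0.01], [-0.98, -0.01, -0.17], [0.17, -0.01, -0.98]]
side 520.3529308211628 [ 0.12554812 -1.44605322  1.02893807] [[0.97, -0.25, -0.02], [-0.15, -0.54, -0.83], [0.19, 0.81, -0.56]]
{'t': 0.1, 'q': array([ 1.01498308e+00,  5.32907143e-02,  1.61416385e+00,  3.55419573e-05,
        1.47599284e+00, -1.19008368e-01]), 'dq': array([-0.00011461,  0.00018731, -0.00144248,  0.00111453, -0.00067216,
        0.0006981 ]), 'effort': array([-2.12844693e-04, -3.94905460e+01, -3.71363354e+01, -1.52633365e-04,
        3.93009585e-03, -1.44249634e-05]), 'tool_pos': array([0.26410005, 0.56583772, 0.23018176]), 'tool_rot': array([-6.80554469e-01, -3.06632929e+00,  2.73020004e-03]), 'contact_force': array([-0.43556853,  0.15009907, -0.38260766]), 'wrist_torque': array([ 0.01840018, -0.01772397, -0.00514174]), 'grip_force': 0.0, 'opening': 0.08563122252398708}
[[-0.906  0.423 -0.001]
 [ 0.423  0.906 -0.002]
 [ 0.    -0.002 -1.   ]]
```

View pics/top0.png

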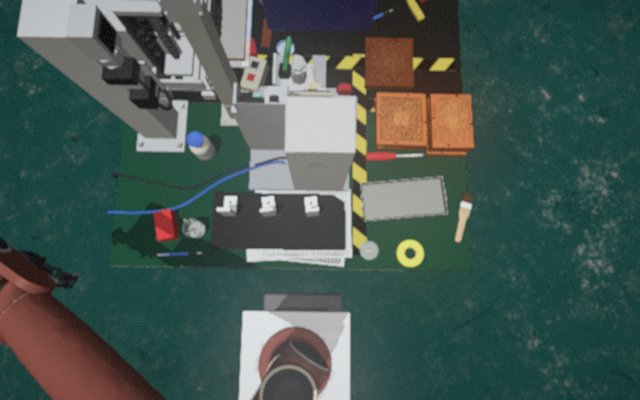

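View pics/side0.png

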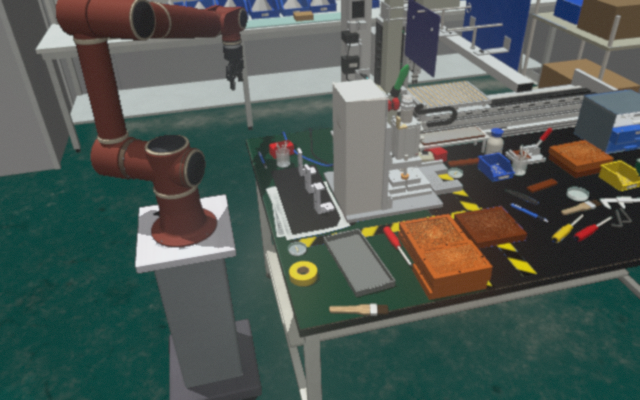

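The top view shows three brackets at about (228,205), (268,205) and (312,205), the case at (166,225), the jar at (194,228) and the tray at (405,199). I'll zoom in.

Run:
```python
from h import *
d=load('top0.npz'); i=d['color']
a=cv2.resize(i[180:265,145:345],None,fx=4,fy=4,interpolation=cv2.INTER_CUBIC)
s=load('side0.npz')['color']
b=cv2.resize(s[135:240,245:365],None,fx=2.4,fy=2.4,interpolation=cv2.INTER_CUBIC)
b2=cv2.resize(i[140:275,350:485],None,fx=1.9,fy=1.9,interpolation=cv2.INTER_CUBIC)
c=np.zeros((600,800,3),np.uint8); c[:340]=a; c[340:340+252,:288]=b[:252]; c[340:340+256,300:300+256]=b2[:256]
cv2.imwrite('pics/crop0.png',c)
for n,u,v,z in [('tape',410,253,.012),('trayTL',361,184,.022),('trayTR',443,177,.022),('trayBR',447,213,.022),('trayBL',364,220,.022),('matTL',215,193,.008),('matTR',346,196,.008),('matBR',344,250,.008),('matBL',212,247,.008),('bottlecap',194,138,.12),('dish',369,250,.006)]:
    print(n,px2w(d,u,v,z).round(3))
```

```text
tape [ 0.326 -0.343  0.012]
trayTL [ 0.536 -0.194  0.022]
trayTR [ 0.562 -0.45   0.022]
trayBR [ 0.449 -0.457  0.022]
trayBL [ 0.424 -0.202  0.022]
matTL [0.503 0.259 0.008]
matTR [ 0.5   -0.148  0.008]
matBR [ 0.333 -0.142  0.008]
matBL [0.336 0.259 0.008]
bottlecap [0.643 0.301 0.12 ]
dish [ 0.334 -0.219  0.006]
```

View pics/crop0.png

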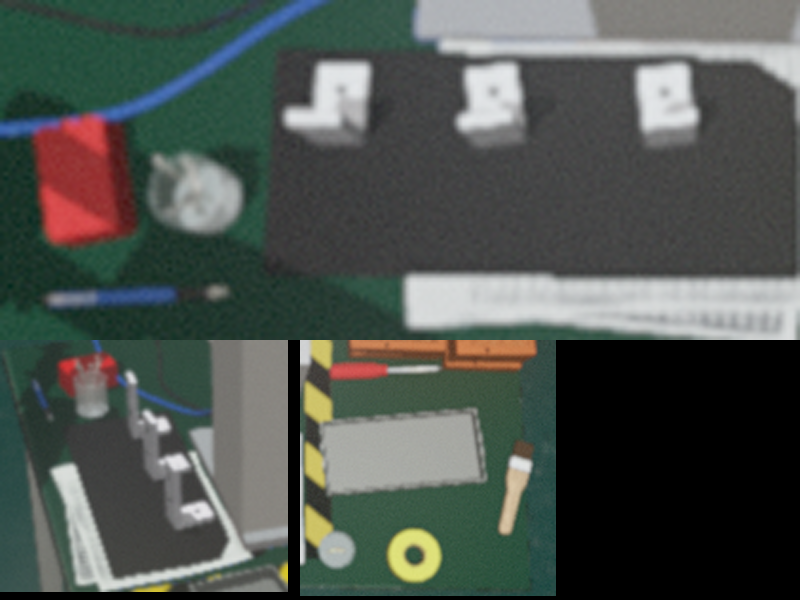

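Run:
```python
from h import *
d=load('top0.npz'); s=load('side0.npz')
f=lambda u,v,z:px2w(d,145+u/4,180+v/4,z).round(3)
for n,u,v,z in [('b0top',313,118,.108),('b1top',486,119,.108),('b2top',670,114,.108),
 ('b0 short far',344,63,.018),('b1 short far',492,67,.018),('b2 short far',664,65,.018),
 ('caseTL',35,133,.042),('TR',100,117,.042),('BR',118,232,.042),('BL',48,245,.042),('case',75,182,.042),
 ('jar',205,197,.02),('jarright',243,195,.0),('markerL',45,300,.005),('markerR',230,292,.005)]: print(n,f(u,v,z))
print('jar side',px2w(s,283.3,163.3,.0).round(3))
g=lambda u,v,z:px2w(s,245+u/2.4,135+(v-340)/2.4,z).round(3)
for n,u,v,z in [('b0top',131,375,.108),('b1top',149,415,.108),('b2top',173,462,.108)]: print('side',n,g(u,v,z))
for n,u,v,z in [('boxtopL',285,97,.44),('boxtopBL',285,150,.44),('boxtopBR',352,152,.44),('base',250,189,.01),('base2',352,189,.01)]: print(n,px2w(d,u,v,z).round(3))
```

```text
b0top [0.437 0.208 0.108]
b1top [0.438 0.085 0.108]
b2top [ 0.444 -0.045  0.108]
b0 short far [0.494 0.207 0.018]
b1 short far [0.492 0.093 0.018]
b2 short far [ 0.496 -0.039  0.018]
caseTL [0.432 0.43  0.042]
TR [0.445 0.382 0.042]
BR [0.359 0.362 0.042]
BL [0.349 0.413 0.042]
case [0.396 0.397 0.042]
jar [0.389 0.306 0.02 ]
jarright [0.393 0.283 0.   ]
markerL [0.31  0.426 0.005]
markerR [0.318 0.287 0.005]
jar side [0.39  0.316 0.   ]
side b0top [0.438 0.213 0.108]
side b1top [0.438 0.088 0.108]
side b2top [ 0.442 -0.045  0.108]
boxtopL [0.631 0.015 0.44 ]
boxtopBL [0.513 0.011 0.44 ]
boxtopBR [ 0.511 -0.128  0.44 ]
base [0.517 0.151 0.01 ]
base2 [ 0.522 -0.167  0.01 ]
```

Emit:
{"method": "play_rows", "body": {"series": [[1,[0,0,0],[0,0,1]],[1,[0,0,0],[0,0,1]],[1,[0,0,0],[0,0,1]],[1,[0,0,0],[0,0,1]],[1,[0,0,0],[0,0,1]],[1,[0,0,0],[0,0,1]],[1,[0,0,0],[0,0,1]],[1,[0,0,0],[0,0,1]]], "force": 40}}

```text
t: 1.1
tool_pos: [0.2642, 0.566, 0.2305]
tool_rot: [2.207, 2.235, -0.002]
contact_force: [1.0, -0.4, -0.4]
opening: 0.0854
grip_force: 0.0
```

Emit:
{"method": "play_rows", "body": {"series": [[1,[-0.9,0.37,0.1],[0,0,0.12]],[1,[-0.9,0.37,0.1],[0,0,0]],[1,[-0.9,0.37,0.1],[0,0,0]],[1,[-0.9,0.37,0.1],[0,0,0]],[1,[-0.9,0.37,0.1],[0,0,0]],[1,[-0.9,0.37,0.1],[0,0,0]],[1,[-0.9,0.37,0],[0,0,0]],[1,[-0.9,0.37,0],[0,0,0]]]}}

```text
t: 2.1
tool_pos: [0.4132, 0.2051, 0.2008]
tool_rot: [-2.221, -2.222, 0.001]
contact_force: [0.8, 0.3, -0.2]
opening: 0.0854
grip_force: 0.0
```

Emit:
{"method": "play_rows", "body": {"series": [[1,[0.05,0,0.65],[0,0,0]],[1,[0,0,0.65],[0,0,0]],[1,[0,0,0.65],[0,0,0]],[1,[0,0,0.62],[0,0,0]],[1,[0,0,0],[0,0,0]]]}}

```text
t: 2.72
tool_pos: [0.4105, 0.2083, 0.0697]
tool_rot: [-2.219, -2.219, 0.01]
contact_force: [-0.8, -0.2, -0.1]
opening: 0.0854
grip_force: 0.0
```

Emit:
{"method": "play_rows", "body": {"series": [[1,[0,-0.2,0],[0,0,0]],[1,[0,-0.2,0],[0,0,0]],[1,[0,-0.2,0],[0,0,0]],[1,[0,-0.2,0],[0,0,0]],[1,[0,-0.2,0],[0,0,0]],[1,[0,0,0],[0,0,0]],[1,[0,0,0],[0,0,0]]]}}

```text
t: 3.6
tool_pos: [0.3634, 0.2092, 0.0729]
tool_rot: [2.221, 2.222, 0.001]
contact_force: [0.1, 0.2, -0.1]
opening: 0.0852
grip_force: 0.0
```

Run:
```python
from h import *
d=grab('side','s1.png'); save(d,'s1.npz')
cv2.imwrite('pics/s1c.png',cv2.resize(d['color'][110:250,220:380],None,fx=4,fy=4,interpolation=cv2.INTER_CUBIC))
```

```text
(no output)
```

View pics/s1c.png

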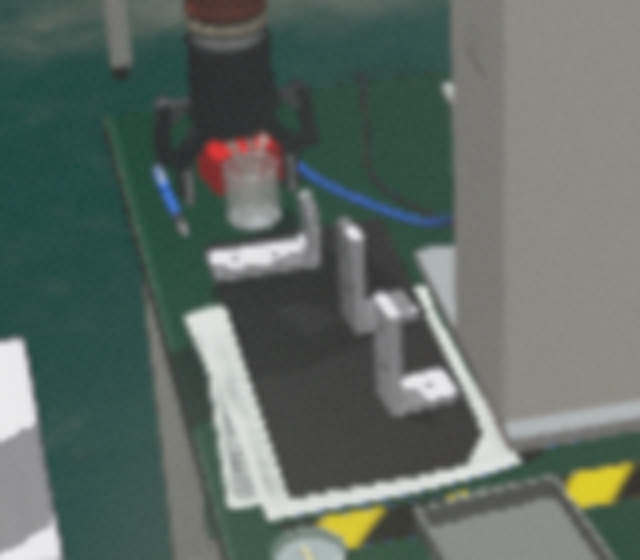

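The picture shows the left bracket lying on its long leg with the other two still standing. I'll tip those the same way.

Emit:
{"method": "play_rows", "body": {"series": [[1,[0,0,-0.85],[0,0,0]],[1,[0,0,-0.85],[0,0,0]],[1,[-0.8,0.33,-0.85],[0,0,0]],[1,[-0.8,0.33,0],[0,0,0]],[1,[-0.8,0.33,0],[0,0,0]],[1,[0,0,0.85],[0,0,0]],[1,[0,0,0.85],[0,0,0]],[1,[0,0,0.85],[0,0,0]]]}}

```text
t: 4.65
tool_pos: [0.4132, 0.0888, 0.0718]
tool_rot: [2.222, 2.22, 0.001]
contact_force: [-0.6, 0.3, 0.2]
opening: 0.085
grip_force: 0.0
```

Emit:
{"method": "play_rows", "body": {"series": [[1,[0,0,0],[0,0,0]],[1,[0,-0.2,0],[0,0,0]],[1,[0,-0.2,0],[0,0,0]],[1,[0,-0.2,0],[0,0,0]],[1,[0,-0.2,0],[0,0,0]],[1,[0,-0.2,0],[0,0,0]],[1,[0,0,0],[0,0,0]]]}}

```text
t: 5.52
tool_pos: [0.3621, 0.0892, 0.0727]
tool_rot: [2.221, 2.222, 0.0]
contact_force: [0.3, 0.7, -0.1]
opening: 0.0854
grip_force: 0.0
```

Emit:
{"method": "play_rows", "body": {"series": [[1,[0,0,-0.85],[0,0,0]],[1,[0,0,-0.85],[0,0,0]],[1,[-0.88,0.33,-0.85],[0,0,0]],[1,[-0.88,0.33,0],[0,0,0]],[1,[-0.88,0.33,0],[0,0,0]],[1,[0,0,0.85],[0,0,0]],[1,[0,0,0.85],[0,0,0]],[1,[0,0,0.85],[0,0,0]]]}}

```text
t: 6.52
tool_pos: [0.4123, -0.0426, 0.0712]
tool_rot: [2.221, 2.22, 0.001]
contact_force: [-1.0, -0.8, -0.5]
opening: 0.0851
grip_force: 0.0
```

Emit:
{"method": "play_rows", "body": {"series": [[1,[0,0.03,0],[0,0,0]],[1,[0,-0.2,0],[0,0,0]],[1,[0,-0.2,0],[0,0,0]],[1,[0,-0.2,0],[0,0,0]],[1,[0,-0.2,0],[0,0,0]],[1,[0,-0.2,0],[0,0,0]],[1,[0,0,0],[0,0,0]]]}}

```text
t: 7.4
tool_pos: [0.3629, -0.0422, 0.0721]
tool_rot: [2.221, 2.221, 0.0]
contact_force: [0.5, -0.5, 0.5]
opening: 0.0855
grip_force: 0.0
```

Emit:
{"method": "play_rows", "body": {"series": [[1,[0,0,-0.9],[0,0,0]],[1,[0,0,-0.9],[0,0,0]],[1,[0,0,-0.9],[0,0,0]],[1,[-1,0,0],[0,0,0]],[1,[-1,0,0],[0,0,0]],[1,[-1,0,0],[0,0,0]],[1,[-1,0,0],[0,0,0]],[1,[0,0,0],[0,0,0]]]}}

```text
t: 8.4
tool_pos: [0.3633, -0.2448, 0.2071]
tool_rot: [-2.226, -2.216, 0.0]
contact_force: [0.3, 1.2, -0.0]
opening: 0.0854
grip_force: 0.0
```

Run:
```python
from h import *
d=grab('top','t2.png'); save(d,'t2.npz'); s=grab('side','s2.png'); save(s,'s2.npz')
c=np.zeros((600,800,3),np.uint8); c[:340]=cv2.resize(d['color'][180:265,145:345],None,fx=4,fy=4,interpolation=cv2.INTER_CUBIC)
c[340:,:400]=cv2.resize(s['color'][145:243,250:350],None,fx=4,fy=4,interpolation=cv2.INTER_CUBIC)[:260]
cv2.imwrite('pics/c2.png',c)
```

```text
(no output)
```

View pics/c2.png

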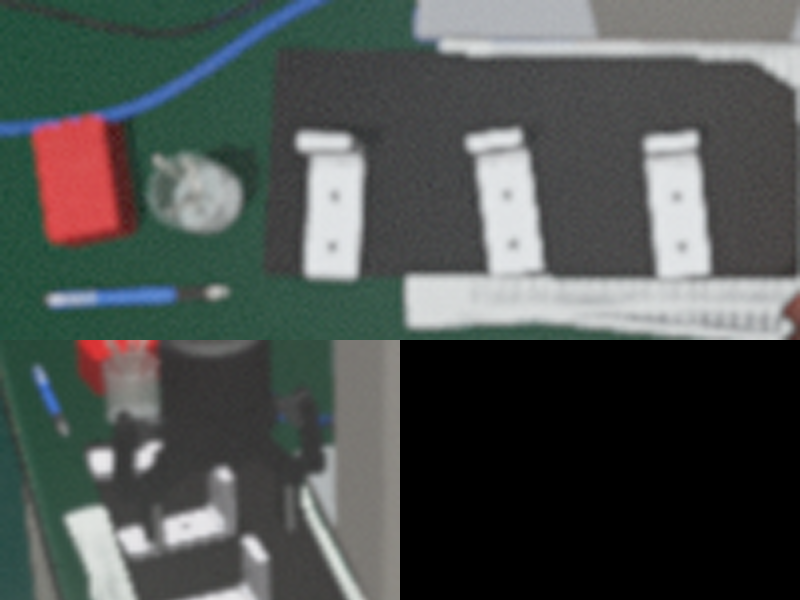

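All three brackets now lie on their long legs, with the short-leg tops at crop (324,141), (494,140) and (671,142). Next I'll measure the tray precisely.

Run:
```python
from h import *
d=load('top0.npz'); s=load('side0.npz')
c=np.zeros((600,800,3),np.uint8)
c[:336,:]=cv2.resize(d['color'][172:226,355:453],(800,336),interpolation=cv2.INTER_CUBIC)  # 8.16x,6.22y
c[340:,:]=cv2.resize(s['color'][225:300,315:405],(800,260),interpolation=cv2.INTER_CUBIC)
cv2.imwrite('pics/tray.png',c)
d=load('t2.npz')
f=lambda u,v,z:px2w(d,145+u/4,180+v/4,z)
for n,a,b,t in [('b0',(335,196),(332,246),(324,141)),('b1',(507,194),(514,244),(494,140)),('b2',(677,197),(682,246),(671,142))]:
    p,q=f(*a,.018),f(*b,.018); v=p-q; print(n,p.round(3),q.round(3),'yaw',np.degrees(np.arctan2(v[1],v[0])).round(1),'shorttop',f(*t,.068).round(3))
for n,u,v in [('b0',332,277),('b1',516,271),('b2',685,273)]: print(n,'end',f(u,v,.018).round(3))
for n,u1,v1,u2,v2 in [('b0',297,132,352,133),('b1',466,138,522,130),('b2',644,136,697,132)]:
    v=f(u1,v1,.068)-f(u2,v2,.068); print(n,'yaw top',np.degrees(np.arctan2(-v[0],v[1])).round(1),np.linalg.norm(v).round(4))
```

```text
b0 [0.391 0.209 0.018] [0.353 0.209 0.018] yaw -0.5 shorttop [0.426 0.208 0.068]
b1 [0.394 0.078 0.018] [0.356 0.072 0.018] yaw 9.8 shorttop [0.429 0.084 0.068]
b2 [ 0.394 -0.051  0.018] [ 0.357 -0.055  0.018] yaw 6.7 shorttop [ 0.429 -0.046  0.068]
b0 end [0.33  0.208 0.018]
b1 end [0.336 0.07  0.018]
b2 end [ 0.336 -0.058  0.018]
b0 yaw top -0.2 0.0402
b1 yaw top 9.1 0.0414
b2 yaw top 5.2 0.0391
```

View pics/tray.png

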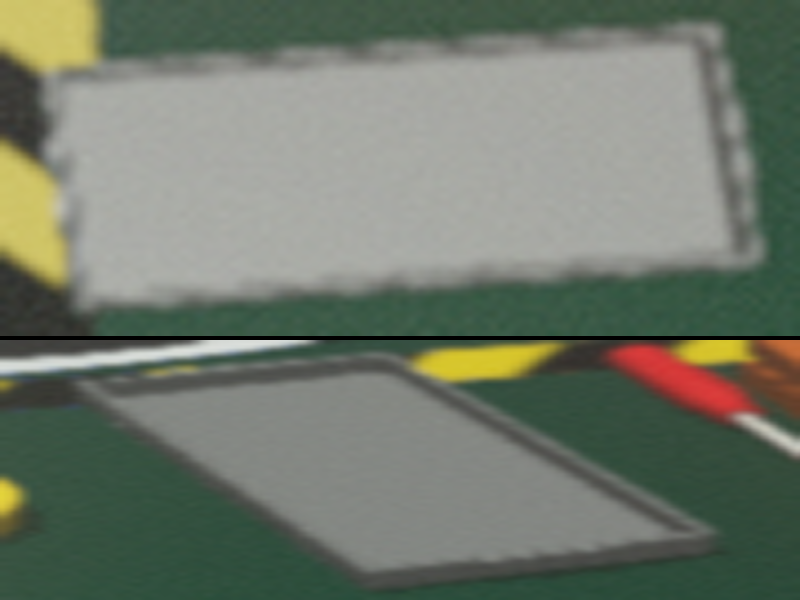

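The tray's outer rim corners are at crop (45,75), (720,22), (765,262) and (78,308). I'll fit the known rectangle to these, and the side-view corners to check.

Run:
```python
from h import *
from scipy.optimize import least_squares
d=load('top0.npz'); s=load('side0.npz')
loc=[(.06,.1295),(.06,-.1295),(-.06,-.1295),(-.06,.1295)]
T=[(45,75),(720,22),(765,262),(78,308)]
T=np.array([(355+u/8.163-.5+.06,172+v/6.222-.5+.08) for u,v in T])
S=[(400,357),(718,533),(368,578),(82,380)]
S=np.array([(315+u/(800/90)-.44,225+(v-340)/(260/75)-.36) for u,v in S])
def res(p,which):
    c,k=np.cos(p[2]),np.sin(p[2]); o=[]
    for i,(x,y) in enumerate(loc):
        w=[p[0]+c*x-k*y,p[1]+k*x+c*y,.022]
        if 't' in which:o+=list(np.array(w2px(d,w))-T[i])
        if 's' in which:o+=list(np.array(w2px(s,w))-S[i])
    return np.array(o)
for w in('t','s','ts'):
    r=least_squares(res,[.49,-.33,.1],args=(w,)); print(w,r.x[:2].round(4),np.degrees(r.x[2]).round(2),r.fun.round(1))
x=r.x; c,k=np.cos(x[2]),np.sin(x[2])
np.save('tray.npy',x)
```

```text
t [ 0.4934 -0.3259] 6.25 [-0.  -0.5 -0.3  0.4 -0.1 -0.2  0.4  0.3]
s [ 0.4929 -0.3297] 5.3 [-0.2 -1.   0.3  1.1 -0.2 -1.  -0.   0.9]
ts [ 0.4933 -0.3272] 5.79 [ 0.5 -0.8 -0.7 -1.5  0.3  0.8  0.4  0.2  0.3  0.1  0.1 -1.6  0.6  0.
 -0.4  0.5]
```

Emit:
{"method": "play_rows", "body": {"series": [[1,[0.99,0.33,0],[0,0,0]],[1,[0.99,0.33,0],[0,0,0]],[1,[0.99,0.33,0],[0,0,0]],[1,[0.99,0.33,0],[0,0,0]],[1,[0,0,0.5],[0,0,-0.75]],[1,[0,0,0.8],[0,0,0]],[1,[0,0,0.8],[0,0,0]],[1,[0,0,0],[0,0,0]]]}}

```text
t: 9.5
tool_pos: [0.4265, -0.0423, 0.0989]
tool_rot: [-2.095, -2.332, 0.005]
contact_force: [-0.7, -0.1, -0.3]
opening: 0.0855
grip_force: 0.0
```

```bash
cat >> h.py <<'E'
def need(tx,ty,tz,yaw):
    """shares (shift in tool axes after turn, turn about tool z) to pose with tool y at world angle yaw (deg)"""
    o=ctrl.get_obs(); M=R.from_rotvec(o['tool_rot']).as_matrix(); p=np.array(o['tool_pos'])
    cur=np.degrees(np.arctan2(M[1,1],M[0,1])); a=np.radians(yaw)
    y=np.array([np.cos(a),np.sin(a),0]); z=np.array([0,0,-1.]); N=np.column_stack([np.cross(y,z),y,z])
    D=np.array([tx,ty,tz])-p
    print('pos',p.round(4),'yaw',cur.round(2),'turn',round(-(((yaw-cur)+180)%360-180)/8,2),'shift-now',(M.T@D/.05).round(2),'shift-after-turn',(N.T@D/.05).round(2),'tilt',np.degrees(np.arccos(-M[2,2])).round(2))
def tray(x,y):
    t=np.load('tray.npy'); c,k=np.cos(t[2]),np.sin(t[2]); return t[0]+c*x-k*y,t[1]+k*x+c*y
E
python3 -c "
from h import *
need(.429,-.047,.033,6)
for y in(-.0415,.0015,.0445): print(tray(.045,y))
print(tray(0,-.093),tray(0,.0945))"
```

```text
pos [ 0.4265 -0.0423  0.0989] yaw 6.13 turn 0.02 shift-now [-0.1   0.05  1.32] shift-after-turn [-0.1   0.04  1.32] tilt 0.43
(np.float64(0.5422918361670771), np.float64(-0.36394771815430377))
(np.float64(0.5379512701826101), np.float64(-0.3211673548209415))
(np.float64(0.5336107041981432), np.float64(-0.2783869914875792))
(np.float64(0.5027202733344898), np.float64(-0.4197271177117264)) (np.float64(0.48379338677431405), np.float64(-0.233184835734856))
```

Emit:
{"method": "play_rows", "body": {"series": [[1,[-0.1,0.05,0.66],[0,0,0]],[1,[0,0,0.66],[0,0,0]],[1,[0,0,0],[0,0,0]],[0,[0,0,0],[0,0,0]],[0,[0,0,0],[0,0,0]],[0,[0,0,0],[0,0,0]],[0,[0,0,0],[0,0,0]],[0,[0,0,0],[0,0,0]]], "force": 60}}

```text
t: 10.5
tool_pos: [0.4328, -0.0491, 0.0368]
tool_rot: [2.102, 2.335, -0.0]
contact_force: [-1.9, -0.5, 5.0]
opening: 0.009
grip_force: 59.2
```

Emit:
{"method": "play_rows", "body": {"series": [[0,[0,0,0],[0,0,0]],[0,[0,0,-0.3],[0,0,0]],[0,[0,0,-0.6],[0,0,0]],[0,[0,0,-0.6],[0,0,0]],[0,[0,0,-0.3],[0,0,0]],[0,[0,0,0],[0,0,0]]]}}

```text
t: 11.25
tool_pos: [0.4333, -0.0491, 0.1273]
tool_rot: [2.1, 2.333, 0.002]
contact_force: [-0.6, 0.5, -2.7]
opening: 0.0093
grip_force: 58.7
```

Emit:
{"method": "play_rows", "body": {"series": [[0,[-0.6,0,0],[0,0,0]],[0,[-0.9,0,0],[0,0,0]],[0,[-0.9,0,0],[0,0,0]],[0,[-0.9,0,0],[0,0,0]],[0,[-0.9,0.3,0],[0,0,0]],[0,[-0.9,0.5,0],[0,0,0]],[0,[-0.8,0.5,0],[0,0,0]],[0,[0,0.2,0],[0,0,0]]]}}

```text
t: 12.25
tool_pos: [0.5381, -0.3362, 0.1237]
tool_rot: [-2.103, -2.33, 0.001]
contact_force: [0.1, 0.0, -2.2]
opening: 0.0091
grip_force: 63.3
```

Run:
```python
from h import *
need(.542,-.364,.030,5.8)
s=grab('side','s3.png'); d=grab('top','t3.png')
c=np.zeros((400,800,3),np.uint8); c[:,:400]=cv2.resize(s['color'][160:310,290:440],(400,400),interpolation=cv2.INTER_CUBIC)
c[:,400:]=cv2.resize(d['color'][150:250,340:440+0],(400,400),interpolation=cv2.INTER_CUBIC)
cv2.imwrite('pics/c3.png',c)
```

```text
pos [ 0.5381 -0.3362  0.1237] yaw 5.88 turn 0.01 shift-now [-0.57  0.02  1.87] shift-after-turn [-0.56  0.02  1.87] tilt 0.17
```

View pics/c3.png

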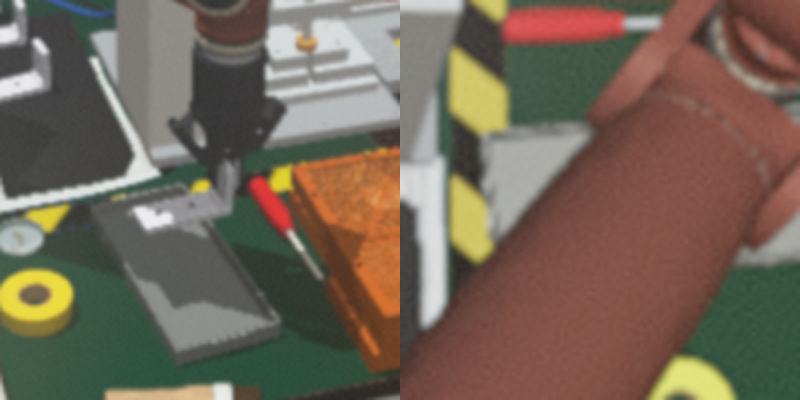

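Emit:
{"method": "play_rows", "body": {"series": [[0,[-0.58,0.02,0],[0,0,0]],[0,[0,0,0.5],[0,0,0]],[0,[0,0,0.5],[0,0,0]],[0,[0,0,0.4],[0,0,0]],[0,[0,0,0.2],[0,0,0]],[0,[0,0,0.1],[0,0,0]],[0,[0,0,0],[0,0,0]]]}}

```text
t: 13.22
tool_pos: [0.5423, -0.3633, 0.0416]
tool_rot: [2.101, 2.335, -0.0]
contact_force: [-0.3, -0.6, -1.9]
opening: 0.009
grip_force: 63.3
```

```bash
python3 -c "
from h import *
need(.542,-.364,.034,5.8);print(ctrl.get_obs()['contact_force'])"
```

```text
pos [ 0.5423 -0.3633  0.0416] yaw 6.02 turn 0.03 shift-now [-0.01 -0.01  0.15] shift-after-turn [-0.01 -0.01  0.15] tilt 0.03
[-0.27470117 -0.64460854 -1.85551936]
```

Emit:
{"method": "play_rows", "body": {"series": [[0,[0,0,0.06],[0,0,0]],[0,[0,0,0.05],[0,0,0]],[0,[0,0,0.05],[0,0,0]],[0,[0,0,0],[0,0,0]]]}}

```text
t: 13.72
tool_pos: [0.542, -0.3632, 0.0331]
tool_rot: [-2.102, -2.335, 0.0]
contact_force: [-0.5, -0.6, -1.7]
opening: 0.0088
grip_force: 63.4
```

Emit:
{"method": "play_rows", "body": {"series": [[0,[0,0,0.03],[0,0,0]],[0,[0,0,0],[0,0,0]],[0.6,[0,0,0],[0,0,0]],[0.6,[0,0,0],[0,0,0]],[0.6,[0,0,0],[0,0,0]],[0.6,[0,0,-0.5],[0,0,0]],[1,[0,0,-1],[0,0,0]],[1,[0,0,-1],[0,0,0]]]}}

```text
t: 14.72
tool_pos: [0.5417, -0.363, 0.1574]
tool_rot: [-2.101, -2.334, 0.0]
contact_force: [-0.4, -0.7, 0.1]
opening: 0.0843
grip_force: 0.0
```

Emit:
{"method": "play_rows", "body": {"series": [[1,[0.8,-0.5,0],[0,0,0]],[1,[0.8,-0.5,0],[0,0,0]],[1,[0.8,-0.5,0],[0,0,0]],[1,[1,-0.3,0],[0,0,0]],[1,[1,0,0],[0,0,0]],[1,[1,0,0],[0,0,0]],[1,[1,0,0],[0,0,0]],[1,[1,0,0],[0,0,0]]]}}

```text
t: 15.72
tool_pos: [0.4135, -0.0033, 0.1569]
tool_rot: [2.102, 2.334, 0.001]
contact_force: [0.6, -0.9, 0.6]
opening: 0.0854
grip_force: 0.0
```

Run:
```python
from h import *
need(.431,.084,.035,9)
d=grab('top','t4.png'); save(d,'t4.npz')
c=np.zeros((550,800,3),np.uint8); c[:216]=cv2.resize(d['color'][190:244,145:345],(800,216),interpolation=cv2.INTER_CUBIC)
c[220:,:]=cv2.resize(d['color'][172:226,355:453],(800,336),interpolation=cv2.INTER_CUBIC)[:330]
cv2.imwrite('pics/c4.png',c)
```

```text
pos [ 0.4135 -0.0033  0.1569] yaw 5.98 turn -0.38 shift-now [1.7  0.53 2.44] shift-after-turn [1.67 0.62 2.44] tilt 0.07
```

View pics/c4.png

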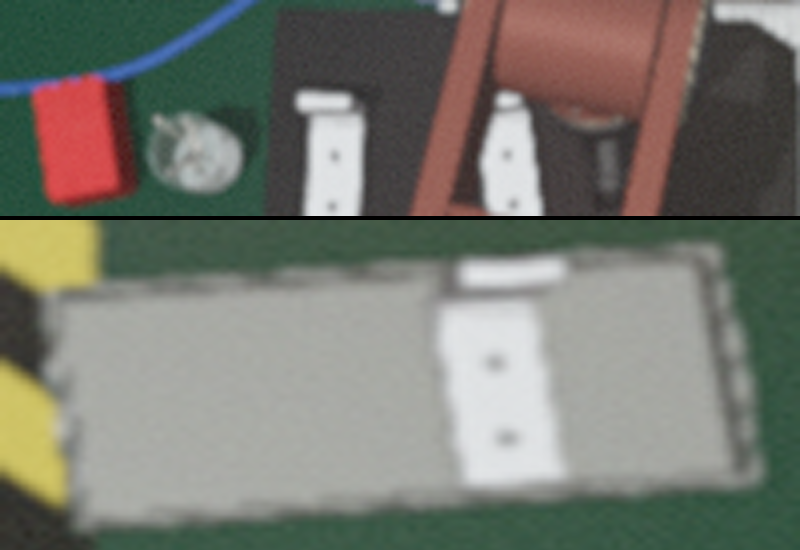

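The first bracket sits flat in the tray, about 60 mm from the far wall. I'll compute where it actually is and go on to the middle bracket.

Run:
```python
from h import *
d=load('t4.npz'); t=np.load('tray.npy')
for u,v,z in [(495,362,.014),(508,438,.014),(436,310,.014),(462,487,.014),(541,300,.014),(565,478,.014),(700,262,.022),(738,470,.022),(690,265,.004),(730,470,.004),(80,300,.022),(65,300,.022)]:
    w=px2w(d,355+u/8.163-.44,172+(v-220)/6.222-.42,z)[:2]-t[:2]
    c,k=np.cos(t[2]),np.sin(t[2]); print((u,v),np.round([c*w[0]+k*w[1],-k*w[0]+c*w[1]],4))
```

```text
(495, 362) [ 0.0104 -0.0372]
(508, 438) [-0.0282 -0.0371]
(436, 310) [ 0.0387 -0.018 ]
(462, 487) [-0.0511 -0.0166]
(541, 300) [ 0.0404 -0.0588]
(565, 478) [-0.05   -0.0561]
(700, 262) [ 0.0529 -0.1198]
(738, 470) [-0.0527 -0.1194]
(690, 265) [ 0.0554 -0.1217]
(730, 470) [-0.0502 -0.1224]
(80, 300) [0.0538 0.1184]
(65, 300) [0.0543 0.1241]
```

Emit:
{"method": "play_rows", "body": {"series": [[1,[0,0,0],[0,0,-0.38]],[1,[0.84,0.31,0.4],[0,0,0]],[1,[0.83,0.31,0.8],[0,0,0]],[1,[0,0,0],[0,0,0]]]}}

```text
t: 16.27
tool_pos: [0.4287, 0.0844, 0.0931]
tool_rot: [-2.031, -2.39, 0.007]
contact_force: [-0.3, -0.3, 0.6]
opening: 0.0855
grip_force: 0.0
```

```bash
python3 -c "
from h import *
need(.431,.084,.035,9.3)"
```

```text
pos [0.4287 0.0844 0.0931] yaw 9.29 turn -0.0 shift-now [-0.02  0.05  1.16] shift-after-turn [-0.02  0.04  1.16] tilt 0.41
```

Emit:
{"method": "play_rows", "body": {"series": [[1,[0.02,0.05,0.58],[0,0,0]],[1,[0,0,0.58],[0,0,0]],[1,[0,0,0],[0,0,0]],[0,[0,0,0],[0,0,0]],[0,[0,0,0],[0,0,0]],[0,[0,0,0],[0,0,0]],[0,[0,0,0],[0,0,0]],[0,[0,0,0],[0,0,0]]]}}

```text
t: 17.27
tool_pos: [0.4339, 0.0841, 0.0392]
tool_rot: [2.039, 2.39, 0.001]
contact_force: [-1.1, -0.6, 3.1]
opening: 0.0093
grip_force: 59.2
```

Emit:
{"method": "play_rows", "body": {"series": [[0,[0,0,0],[0,0,0]],[0,[0,0,-0.3],[0,0,0]],[0,[0,0,-0.6],[0,0,0]],[0,[0,0,-0.6],[0,0,0]],[0,[0,0,-0.5],[0,0,0.41]],[0,[0,0,0],[0,0,0]]]}}

```text
t: 18.02
tool_pos: [0.4352, 0.0841, 0.1413]
tool_rot: [2.103, 2.328, 0.006]
contact_force: [0.0, -0.3, -2.6]
opening: 0.0093
grip_force: 58.7
```

```bash
python3 -c "
from h import *
print(tray(.045,.0075));need(*tray(.045,.0075),.034,5.8)"
```

```text
(np.float64(0.5373456098126845), np.float64(-0.31519800179768165))
pos [0.4352 0.0841 0.1413] yaw 5.81 turn 0.0 shift-now [-8.15  1.21  2.16] shift-after-turn [-8.15  1.23  2.15] tilt 0.31
```

Emit:
{"method": "play_rows", "body": {"series": [[0,[-0.6,-0.1,0],[0,0,0]],[0,[-0.9,-0.1,0],[0,0,0]],[0,[-1,-0.1,0],[0,0,0]],[0,[-1,0,0],[0,0,0]],[0,[-1,0,0],[0,0,0]],[0,[-1,0.2,0],[0,0,0]],[0,[-1,0.5,0],[0,0,0]],[0,[-1,0.5,0],[0,0,0]]]}}

```text
t: 19.02
tool_pos: [0.5158, -0.2856, 0.1367]
tool_rot: [-2.105, -2.329, -0.0]
contact_force: [1.0, 0.8, -0.9]
opening: 0.0094
grip_force: 58.8
```

Emit:
{"method": "play_rows", "body": {"series": [[0,[-0.5,0.2,0.3],[0,0,0]],[0,[-0.1,0.1,0.3],[0,0,0]],[0,[0,0,0],[0,0,0]]]}}

```text
t: 19.4
tool_pos: [0.5322, -0.311, 0.1051]
tool_rot: [-2.102, -2.326, 0.0]
contact_force: [-0.5, 1.0, -1.6]
opening: 0.0091
grip_force: 58.8
```

```bash
python3 -c "
from h import *
need(*tray(.045,.0075),.036,5.8)"
```

```text
pos [ 0.5322 -0.311   0.1051] yaw 5.81 turn 0.0 shift-now [-0.1   0.1   1.38] shift-after-turn [-0.09  0.09  1.38] tilt 0.39
```

Emit:
{"method": "play_rows", "body": {"series": [[0,[-0.1,0.1,0.4],[0,0,0]],[0,[0,0,0.5],[0,0,0]],[0,[0,0,0.3],[0,0,0]],[0,[0,0,0.1],[0,0,0]],[0,[0,0,0.05],[0,0,0]],[0,[0,0,0],[0,0,0]],[0,[0,0,0],[0,0,0]]]}}

```text
t: 20.27
tool_pos: [0.54, -0.3177, 0.0422]
tool_rot: [2.106, 2.329, 0.0]
contact_force: [1.1, 0.6, -2.0]
opening: 0.0089
grip_force: 58.8
```

Emit:
{"method": "play_rows", "body": {"series": [[0,[0,0,0.03],[0,0,0]],[0,[-0.04,0,0],[0,0,0]],[0,[-0.04,0,0],[0,0,0]],[0,[-0.04,0,0],[0,0,0]],[0,[0,0,0],[0,0,0]]]}}

```text
t: 20.9
tool_pos: [0.5402, -0.3235, 0.0397]
tool_rot: [2.107, 2.33, -0.0]
contact_force: [0.1, 0.0, -1.9]
opening: 0.009
grip_force: 58.9
```

Run:
```python
from h import *
need(*tray(.045,.0035),.035,5.8); print(ctrl.get_obs()['contact_force'])
s=grab('side','s5.png'); 
cv2.imwrite('pics/c5.png',cv2.resize(s['color'][190:310,300:420],(600,600),interpolation=cv2.INTER_CUBIC))
```

```text
pos [ 0.5402 -0.3235  0.0397] yaw 5.77 turn -0.0 shift-now [ 0.09 -0.04  0.09] shift-after-turn [ 0.09 -0.04  0.09] tilt 0.01
[ 0.06796998  0.03613178 -1.86665577]
```

View pics/c5.png

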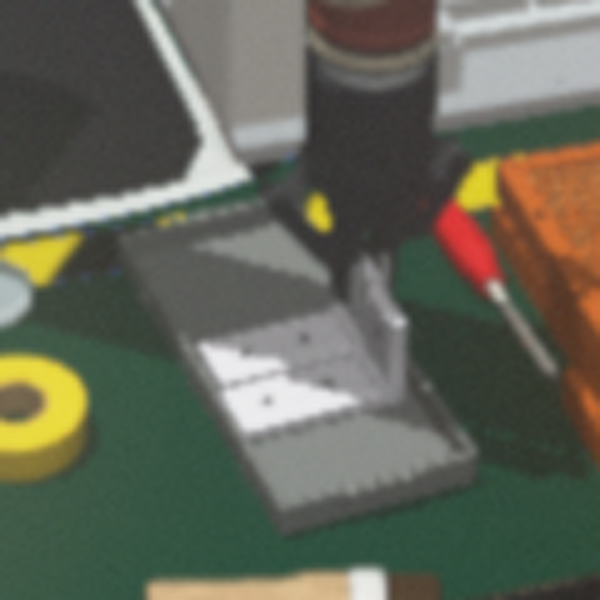

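Emit:
{"method": "play_rows", "body": {"series": [[0,[0,0,0.05],[0,0,0]],[0,[0,0,0.04],[0,0,0]],[0,[0,0,0],[0,0,0]],[0,[0,0,0],[0,0,0]]]}}

```text
t: 21.45
tool_pos: [0.5402, -0.3234, 0.0353]
tool_rot: [2.107, 2.33, -0.0]
contact_force: [0.6, -0.1, -0.5]
opening: 0.0092
grip_force: 59.1
```

Emit:
{"method": "play_rows", "body": {"series": [[0.6,[0,0,0],[0,0,0]],[0.6,[0,0,0],[0,0,0]],[0.6,[0,0,0],[0,0,0]],[0.6,[0,0,-0.5],[0,0,0]],[1,[0,0,-1],[0,0,0]],[1,[0,0,-1],[0,0,0]],[1,[0.5,-0.8,0],[0,0,0]],[1,[0.5,-0.8,0],[0,0,0]]]}}

```text
t: 22.45
tool_pos: [0.4552, -0.2816, 0.1616]
tool_rot: [2.105, 2.329, 0.0]
contact_force: [-0.3, -0.2, -1.0]
opening: 0.0851
grip_force: 0.0
```

Emit:
{"method": "play_rows", "body": {"series": [[1,[1,-0.6,0],[0,0,0]],[1,[1,0,0],[0,0,0]],[1,[1,0,0],[0,0,0]],[1,[1,0,0],[0,0,0]],[1,[1,0,0],[0,0,0]],[1,[1,0,0],[0,0,0]],[1,[0.8,0,0],[0,0,0]],[1,[0,0,0],[0,0,0]]]}}

```text
t: 23.45
tool_pos: [0.3911, 0.0556, 0.1604]
tool_rot: [2.101, 2.335, 0.001]
contact_force: [-0.5, -1.2, -0.9]
opening: 0.0855
grip_force: 0.0
```

```bash
python3 -c "
from h import *
need(.430,.209,.036,-.4)
d=grab('top','t6.png'); save(d,'t6.npz')"
```

```text
pos [0.3911 0.0556 0.1604] yaw 6.05 turn 0.81 shift-now [2.97 1.1  2.49] shift-after-turn [3.07 0.76 2.49] tilt 0.04
```

Emit:
{"method": "play_rows", "body": {"series": [[1,[0,0,0],[0,0,0.81]],[1,[0.8,0.2,0],[0,0,0]],[1,[0.8,0.2,0],[0,0,0]],[1,[0.8,0.2,0.4],[0,0,0]],[1,[0.67,0.16,0.8],[0,0,0]],[1,[0,0,0],[0,0,0]]]}}

```text
t: 24.25
tool_pos: [0.4295, 0.2061, 0.0963]
tool_rot: [-2.232, -2.206, 0.011]
contact_force: [0.1, -1.0, -0.6]
opening: 0.0854
grip_force: 0.0
```

Run:
```python
from h import *
need(.430,.209,.036,-.4)
a=load('t2.npz')['color']; b=load('t6.npz')['color']
c=np.zeros((560,800,3),np.uint8); c[:216]=cv2.resize(b[190:244,145:345],(800,216),interpolation=cv2.INTER_CUBIC)
c[220:,:]=cv2.resize(b[172:226,355:453],(800,336),interpolation=cv2.INTER_CUBIC)
cv2.imwrite('pics/c6.png',c)
print(cv2.absdiff(a,b)[205:255,215:236].mean(), cv2.absdiff(a,b)[205:250,150:210].mean())
```

```text
pos [0.4295 0.2061 0.0963] yaw -0.65 turn -0.03 shift-now [0.06 0.02 1.21] shift-after-turn [0.06 0.01 1.21] tilt 0.46Traceback (most recent call last):
  File "<stdin>", line 5, in <module>
ValueError: could not broadcast input array from shape (336,800,3) into shape (340,800,3)
```

Run:
```python
from h import *
a=load('t2.npz')['color'];b=load('t6.npz')['color']
D=cv2.absdiff(a,b).mean(2)
print(D[205:252,215:236].mean(), D[205:250,150:210].mean(), D[260:270,150:200].mean())
d=load('t6.npz'); t=np.load('tray.npy'); g=cv2.cvtColor(b,cv2.COLOR_BGR2GRAY)
# rectify tray at z=.014 : 0.5 mm/px, cols = -tray y, rows = -tray x
c,k=np.cos(t[2]),np.sin(t[2])
ys=np.arange(.13,-.13,-.001); 
for x in (.01,-.01,-.03):
    P=[w2px(d,[t[0]+c*x-k*y,t[1]+k*x+c*y,.014]) for y in ys]
    v=cv2.remap(g,np.float32([[p[0] for p in P]]),np.float32([[p[1] for p in P]]),cv2.INTER_LINEAR)[0].astype(int)
    m=v>205; e=np.flatnonzero(np.diff(m.astype(int))); print(x,[(ys[i].round(3)) for i in e])
```

```text
70.86220871327254 3.361111111111111 3.1393333333333335
0.01 [np.float64(0.019), np.float64(0.006), np.float64(-0.003), np.float64(-0.033), np.float64(-0.041), np.float64(-0.055)]
-0.01 [np.float64(0.019), np.float64(-0.054)]
-0.03 [np.float64(0.02), np.float64(0.004), np.float64(-0.001), np.float64(-0.032), np.float64(-0.041), np.float64(-0.054)]
```

Emit:
{"method": "play_rows", "body": {"series": [[1,[0.06,0.05,0.6],[0,0,0]],[1,[0,0,0.6],[0,0,0]],[1,[0,0,0],[0,0,0]],[0,[0,0,0],[0,0,0]],[0,[0,0,0],[0,0,0]],[0,[0,0,0],[0,0,0]],[0,[0,0,0],[0,0,0]],[0,[0,0,0],[0,0,0]]]}}

```text
t: 25.25
tool_pos: [0.4339, 0.2097, 0.0404]
tool_rot: [2.235, 2.208, 0.0]
contact_force: [0.3, 1.2, 0.6]
opening: -0.0005
grip_force: 0.0
```

Run:
```python
from h import *
need(.430,.209,.036,-.4)
s=grab('side','s7.png')
cv2.imwrite('pics/c7.png',cv2.resize(s['color'][120:220,250:350],(500,500),interpolation=cv2.INTER_CUBIC))
```

```text
pos [0.4339 0.2097 0.0404] yaw -0.69 turn -0.04 shift-now [-0.02 -0.08  0.09] shift-after-turn [-0.01 -0.08  0.09] tilt 0.02
```

View pics/c7.png

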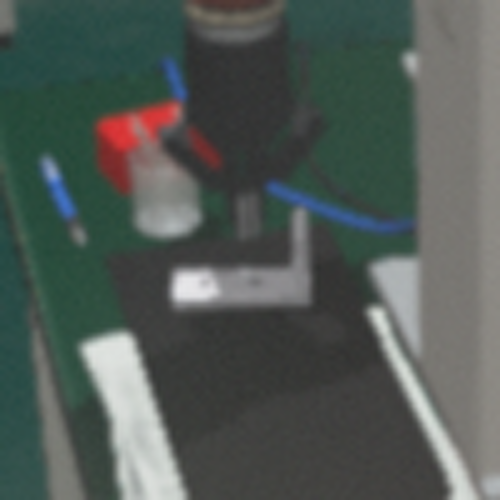

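The bracket was knocked about 4 cm towards −y and some +x: its near bottom edge runs from crop (172,306) to (311,303), with the short-leg top at about (300,210). The gripper closed on nothing, so I'll measure it again.

Emit:
{"method": "play_rows", "body": {"series": [[1,[0,0,-0.9],[0,0,0]],[1,[0,0,-0.9],[0,0,0]],[1,[0.9,0,-0.9],[0,0,0]],[1,[0.9,0,0],[0,0,0]],[1,[0.9,0,0],[0,0,0]],[1,[0.9,0,0],[0,0,0]],[1,[0.9,0,0],[0,0,0]],[1,[0,0,0],[0,0,0]]]}}

```text
t: 26.3
tool_pos: [0.436, 0.4361, 0.1739]
tool_rot: [-2.231, -2.211, 0.001]
contact_force: [0.3, -0.6, -0.3]
opening: 0.0852
grip_force: 0.0
```

Run:
```python
from h import *
s=load('side0.npz')
g=lambda u,v,z:px2w(s,250+u/5-.4,120+v/5-.4,z).round(3)
print('near edge',g(172,307,.008),g(311,304,.008),'short top near',g(300,213,.068))
d=grab('top','t8.png'); save(d,'t8.npz')
cv2.imwrite('pics/c8.png',cv2.resize(d['color'][190:255,145:275],None,fx=6,fy=6,interpolation=cv2.INTER_CUBIC))
```

```text
near edge [0.366 0.174 0.008] [0.466 0.149 0.008] short top near [0.467 0.18  0.068]
```

View pics/c8.png

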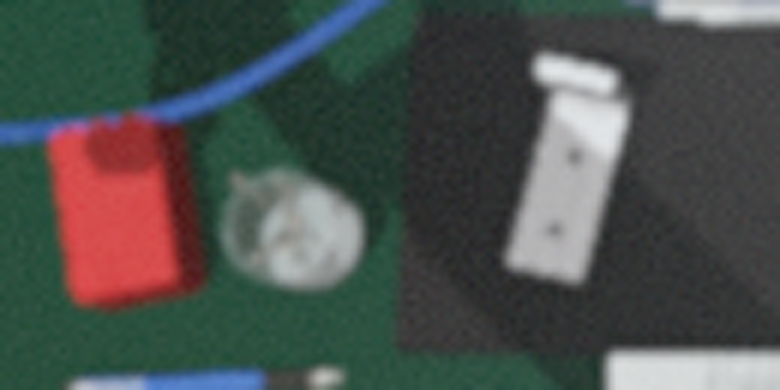

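The knocked bracket's short-leg top is at crop (577,72), with holes at (575,157) and (555,230). The case and jar have not moved.

Run:
```python
from h import *
d=load('t8.npz')
f=lambda u,v,z:px2w(d,145+u/6-.42,190+v/6-.42,z)
p,q=f(575,157,.018),f(555,230,.018); v=p-q
print('holes',p.round(3),q.round(3),'yaw',np.degrees(np.arctan2(v[1],v[0])).round(1),'top',f(577,73,.068).round(3),'end',f(546,274,.018).round(3))
a=f(537,58,.068)-f(620,80,.068); print('yaw top',np.degrees(np.arctan2(-a[0],a[1])).round(1))
C=[f(*c,.042) for c in((50,133),(158,117),(180,290),(75,305))]; print('case',np.mean(C,0).round(4))
v=(C[0]+C[1]-C[2]-C[3])/2; print('yaw',np.degrees(np.arctan2(v[1],v[0])).round(1),np.linalg.norm(v), np.linalg.norm(C[0]-C[1]))
print('jar',f(312,236,0).round(3),f(276,224,.06).round(3))
need(*(f(577,73,.068)[:2]),.036,-15.5)
```

```text
holes [0.432 0.175 0.018] [0.395 0.184 0.018] yaw -12.6 top [0.467 0.167 0.068] end [0.372 0.187 0.018]
yaw top -14.1
case [0.3985 0.3967 0.042 ]
yaw 12.1 0.08768543635795953 0.053689764073465616
jar [0.392 0.311 0.   ] [0.391 0.312 0.06 ]
pos [0.4362 0.4346 0.1738] yaw -0.59 turn 1.86 shift-now [-5.34  0.67  2.76] shift-after-turn [-4.99  2.02  2.76] tilt 0.07
```

Emit:
{"method": "play_rows", "body": {"series": [[0.5,[-0.9,0.1,0],[0,0,0]],[0.5,[-0.9,0.1,0],[0,0,0]],[0.5,[-0.9,0.1,0],[0,0,0]],[0.5,[-0.9,0.1,0],[0,0,0]],[0.5,[-0.9,0.1,0],[0,0,0]],[0.5,[-0.85,0.15,0.5],[0,0,0]],[0.5,[0,0,0.4],[0,0,0.8]],[0.5,[0,0,0],[0,0,0.8]]]}}

```text
t: 27.35
tool_pos: [0.464, 0.1638, 0.127]
tool_rot: [-2.472, -1.936, 0.006]
contact_force: [0.5, 0.4, -0.2]
opening: 0.0427
grip_force: 0.0
```

```bash
python3 -c "
from h import *
need(.469,.167,.039,-13.4)"
```

```text
pos [0.464  0.1638 0.127 ] yaw -13.88 turn -0.06 shift-now [0.09 0.09 1.76] shift-after-turn [0.09 0.08 1.76] tilt 0.25
```

Emit:
{"method": "play_rows", "body": {"series": [[0.5,[0.08,0.08,0],[0,0,0]],[0.5,[0,0,0.8],[0,0,0]],[0.5,[0,0,0.7],[0,0,0]],[0.5,[0,0,0.26],[0,0,0]],[0.5,[0,0,0],[0,0,0]],[0,[0,0,0],[0,0,0]],[0,[0,0,0],[0,0,0]],[0,[0,0,0],[0,0,0]]]}}

```text
t: 28.35
tool_pos: [0.472, 0.1694, 0.0432]
tool_rot: [2.466, 1.944, 0.005]
contact_force: [-1.1, 1.4, 6.0]
opening: 0.0088
grip_force: 59.8
```

Emit:
{"method": "play_rows", "body": {"series": [[0,[0,0,0],[0,0,0]],[0,[0,0,0],[0,0,0]]]}}

```text
t: 28.6
tool_pos: [0.472, 0.1693, 0.0432]
tool_rot: [2.466, 1.944, 0.004]
contact_force: [-1.6, 0.8, 6.1]
opening: 0.0091
grip_force: 59.9
```

Emit:
{"method": "play_rows", "body": {"series": [[0,[0,0,-0.3],[0,0,0]],[0,[0,0,-0.6],[0,0,0]],[0,[0,0,-0.6],[0,0,0]],[0,[0,-0.4,-0.4],[0,0,0]],[0,[0,-0.4,0],[0,0,-0.8]],[0,[0,0,0],[0,0,-0.8]],[0,[0,0,0],[0,0,-0.85]],[0,[0,0,0],[0,0,0]]]}}

```text
t: 29.6
tool_pos: [0.4315, 0.1781, 0.1366]
tool_rot: [2.102, 2.335, -0.0]
contact_force: [-0.8, 0.2, -2.5]
opening: 0.0089
grip_force: 58.9
```

```bash
python3 -c "
from h import *
need(*tray(.045,.0455),.04,5.8)"
```

```text
pos [0.4315 0.1781 0.1366] yaw 6.02 turn 0.03 shift-now [-9.27  1.07  1.93] shift-after-turn [-9.27  1.11  1.93] tilt 0.01
```

Emit:
{"method": "play_rows", "body": {"series": [[0,[-0.6,-0.1,0],[0,0,0.03]],[0,[-0.9,-0.1,0],[0,0,0]],[0,[-1,-0.1,0],[0,0,0]],[0,[-1,-0.1,0],[0,0,0]],[0,[-1,0,0],[0,0,0]],[0,[-1,0,0],[0,0,0]],[0,[-1,0.1,0],[0,0,0]],[0,[-1,0.4,0],[0,0,0]]]}}

```text
t: 30.6
tool_pos: [0.4748, -0.1961, 0.1366]
tool_rot: [2.109, 2.328, 0.0]
contact_force: [1.4, -0.1, -1.6]
opening: 0.0088
grip_force: 58.9
```

Emit:
{"method": "play_rows", "body": {"series": [[0,[-0.9,0.4,0],[0,0,0]],[0,[-0.8,0.4,0.3],[0,0,0]],[0,[0,0,0.4],[0,0,0]],[0,[0,0,0],[0,0,0]]]}}

```text
t: 31.1
tool_pos: [0.5215, -0.2733, 0.0984]
tool_rot: [-2.102, -2.326, 0.001]
contact_force: [0.2, 0.8, -2.5]
opening: 0.0088
grip_force: 59.1
```

```bash
python3 -c "
from h import *
need(*tray(.045,.0455),.04,5.8)"
```

```text
pos [ 0.5215 -0.2733  0.0984] yaw 5.77 turn -0.0 shift-now [-0.11  0.24  1.17] shift-after-turn [-0.11  0.23  1.17] tilt 0.37
```

Emit:
{"method": "play_rows", "body": {"series": [[0,[-0.11,0.2,0],[0,0,0]],[0,[0,0,0.5],[0,0,0]],[0,[0,0,0.4],[0,0,0]],[0,[0,0,0.15],[0,0,0]],[0,[0,0,0.06],[0,0,0]],[0,[0,0,0],[0,0,0]],[0,[0,0,0],[0,0,0]]]}}

```text
t: 31.98
tool_pos: [0.5346, -0.2797, 0.0469]
tool_rot: [2.104, 2.331, 0.0]
contact_force: [0.2, -0.5, -2.4]
opening: 0.0092
grip_force: 59.1
```

Run:
```python
from h import *
need(*tray(.045,.0455),.039,5.8); print(ctrl.get_obs()['contact_force'])
s=grab('side','s9.png'); 
cv2.imwrite('pics/c9.png',cv2.resize(s['color'][190:310,300:420],(600,600),interpolation=cv2.INTER_CUBIC))
```

```text
pos [ 0.5346 -0.2797  0.0469] yaw 5.85 turn 0.01 shift-now [ 0.05 -0.02  0.16] shift-after-turn [ 0.05 -0.02  0.16] tilt 0.09
[ 0.21333706 -0.48927243 -2.44292152]
```

View pics/c9.png

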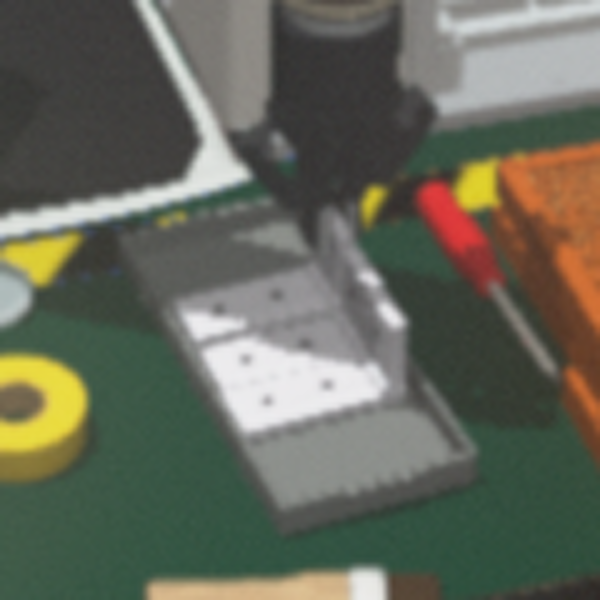

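Bracket C hangs beside B without touching it; I'll lower it and release.

Emit:
{"method": "play_rows", "body": {"series": [[0,[0.02,0,0.05],[0,0,0]],[0,[0,0,0.05],[0,0,0]],[0,[0,0,0.05],[0,0,0]],[0,[0,0,0],[0,0,0]],[0,[0,0,0],[0,0,0]]]}}

```text
t: 32.65
tool_pos: [0.5342, -0.2783, 0.0392]
tool_rot: [2.105, 2.332, 0.0]
contact_force: [-3.5, 1.4, 5.5]
opening: 0.0089
grip_force: 60.2
```

Emit:
{"method": "play_rows", "body": {"series": [[0.6,[0,0,0],[0,0,0]],[0.6,[0,0,0],[0,0,0]],[0.6,[0,0,0],[0,0,0]],[0.6,[0,0,-0.5],[0,0,0]],[1,[0,0,-1],[0,0,0]],[1,[0,0,-1],[0,0,0]],[1,[0.4,-0.9,0],[0,0,0]],[1,[0.4,-0.9,0],[0,0,0]]]}}

```text
t: 33.65
tool_pos: [0.44, -0.2477, 0.1645]
tool_rot: [2.103, 2.331, -0.0]
contact_force: [-0.4, 1.1, 0.3]
opening: 0.0856
grip_force: 0.0
```

Emit:
{"method": "play_rows", "body": {"series": [[1,[1,-0.2,0],[0,0,0]],[1,[1,0,0],[0,0,0]],[1,[1,0,0],[0,0,0]],[1,[1,0,0],[0,0,0]],[1,[1,0,0],[0,0,0]],[1,[1,0,0],[0,0,0]],[1,[1,0,0],[0,0,0]],[1,[1,0,0],[0,0,0]]]}}

```text
t: 34.65
tool_pos: [0.3894, 0.1509, 0.1636]
tool_rot: [2.105, 2.331, 0.002]
contact_force: [0.4, -0.1, 0.5]
opening: 0.0853
grip_force: 0.0
```

Run:
```python
from h import *
need(.393,.311,.1,6)
d=grab('top','t10.png'); save(d,'t10.npz'); t=np.load('tray.npy'); g=cv2.cvtColor(d['color'],cv2.COLOR_BGR2GRAY)
c,k=np.cos(t[2]),np.sin(t[2]); ys=np.arange(.13,-.13,-.001)
for x in (.01,-.01,-.03):
    P=[w2px(d,[t[0]+c*x-k*y,t[1]+k*x+c*y,.014]) for y in ys]
    v=cv2.remap(g,np.float32([[p[0] for p in P]]),np.float32([[p[1] for p in P]]),cv2.INTER_LINEAR)[0].astype(int)
    m=v>205; e=np.flatnonzero(np.diff(m.astype(int))); print(x,[(ys[i].round(3)) for i in e])
D=cv2.absdiff(load('t8.npz')['color'],d['color']).mean(2); print(D[205:245,150:175].mean(),D[215:240,182:208].mean())
```

```text
pos [0.3894 0.1509 0.1636] yaw 5.85 turn -0.02 shift-now [3.18 0.4  1.27] shift-after-turn [3.18 0.41 1.27] tilt 0.08
0.01 [np.float64(0.059), np.float64(0.046), np.float64(0.038), np.float64(0.025), np.float64(0.019), np.float64(0.006), np.float64(-0.002), np.float64(-0.033), np.float64(-0.041), np.float64(-0.055)]
-0.01 [np.float64(0.059), np.float64(0.025), np.float64(0.019), np.float64(-0.017), np.float64(-0.018), np.float64(-0.054)]
-0.03 [np.float64(0.06), np.float64(0.046), np.float64(0.038), np.float64(0.025), np.float64(0.02), np.float64(0.003), np.float64(-0.0), np.float64(-0.032), np.float64(-0.041), np.float64(-0.054)]
6.165000000000001 56.23897435897435
```

Emit:
{"method": "play_rows", "body": {"series": [[1,[0.8,0.1,0],[0,0,0]],[1,[0.8,0.1,0],[0,0,0]],[1,[0.8,0.1,0],[0,0,0]],[1,[0.78,0.1,0],[0,0,0]],[1,[0,0,0.6],[0,0,0]],[1,[0,0,0.6],[0,0,0]],[1,[0,0,0],[0,0,0]]], "force": 30}}

```text
t: 35.58
tool_pos: [0.3913, 0.3084, 0.1006]
tool_rot: [-2.104, -2.331, 0.009]
contact_force: [-0.5, -0.6, -0.9]
opening: 0.0854
grip_force: 0.0
```

Run:
```python
from h import *
need(.3915,.311,.02,6)
s=grab('side','s11.png'); a=load('side0.npz')['color']
c=np.hstack([cv2.resize(i[120:200,240:320],(400,400),interpolation=cv2.INTER_CUBIC) for i in(a,s['color'])])
cv2.imwrite('pics/c11.png',c)
```

```text
pos [0.3913 0.3084 0.1006] yaw 5.86 turn -0.02 shift-now [0.05 0.02 1.61] shift-after-turn [0.05 0.01 1.61] tilt 0.34
```

View pics/c11.png

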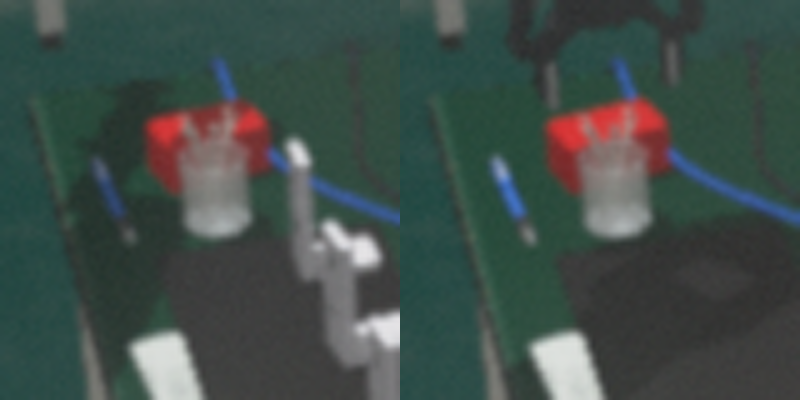

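The jar at about (617,195) in the right panel is where it was, centred below the gripper. Grasp it.

Emit:
{"method": "play_rows", "body": {"series": [[1,[0.04,0,0.6],[0,0,0]],[1,[0,0,0.6],[0,0,0]],[1,[0,0,0.4],[0,0,0]],[1,[0,0,0],[0,0,0]],[0,[0,0,0],[0,0,0]],[0,[0,0,0],[0,0,0]],[0,[0,0,0],[0,0,0]],[0,[0,0,0],[0,0,0]]]}}

```text
t: 36.62
tool_pos: [0.3946, 0.3123, 0.0255]
tool_rot: [2.104, 2.331, 0.005]
contact_force: [-0.3, -0.4, 6.6]
opening: 0.0511
grip_force: 31.8
```

Emit:
{"method": "play_rows", "body": {"series": [[0,[0,0,0],[0,0,0]],[0,[0,0,-0.3],[0,0,0]],[0,[0,0,-0.7],[0,0,0]],[0,[0,0,-0.7],[0,0,0]],[0,[0,0,-0.6],[0,0,0]],[0,[0,0,0],[0,0,0]]]}}

```text
t: 37.38
tool_pos: [0.3949, 0.3125, 0.1422]
tool_rot: [2.104, 2.33, 0.01]
contact_force: [0.2, 0.2, -0.9]
opening: 0.0512
grip_force: 31.5
```

```bash
python3 -c "
from h import *
need(*tray(0,.092),.024,5.8)"
```

```text
pos [0.3949 0.3125 0.1422] yaw 5.86 turn 0.01 shift-now [-11.1    0.64   2.34] shift-after-turn [-11.09   0.67   2.36] tilt 0.4
```

Emit:
{"method": "play_rows", "body": {"series": [[0,[-0.5,0,0],[0,0,0]],[0,[-0.9,0,0],[0,0,0]],[0,[-1,0,0],[0,0,0]],[0,[-1,0,0],[0,0,0]],[0,[-1,0,0],[0,0,0]],[0,[-1,0,0],[0,0,0]],[0,[-1,0,0],[0,0,0]],[0,[-1,0,0],[0,0,0]]]}}

```text
t: 38.38
tool_pos: [0.4299, -0.058, 0.1371]
tool_rot: [-2.104, -2.331, 0.001]
contact_force: [0.6, 0.4, 0.4]
opening: 0.0511
grip_force: 31.5
```

Emit:
{"method": "play_rows", "body": {"series": [[0,[-1,0.1,0],[0,0,0]],[0,[-1,0.2,0],[0,0,0]],[0,[-0.9,0.2,0],[0,0,0]],[0,[-0.6,0.1,0.3],[0,0,0]],[0,[0,0,0.5],[0,0,0]],[0,[0,0,0],[0,0,0]]]}}

```text
t: 39.12
tool_pos: [0.476, -0.2264, 0.0947]
tool_rot: [-2.101, -2.326, 0.002]
contact_force: [0.1, -0.4, 0.4]
opening: 0.0512
grip_force: 31.5
```

Run:
```python
from h import *
need(*tray(0,.092),.0295,5.8)
s=grab('side','s12.png')
cv2.imwrite('pics/c12.png',cv2.resize(s['color'][190:310,300:420],(600,600),interpolation=cv2.INTER_CUBIC))
```

```text
pos [ 0.476  -0.2264  0.0947] yaw 5.82 turn 0.0 shift-now [-0.21  0.15  1.3 ] shift-after-turn [-0.2   0.14  1.3 ] tilt 0.44
```

Emit:
{"method": "play_rows", "body": {"series": [[0,[-0.2,0.14,0],[0,0,0]],[0,[0,0,0.5],[0,0,0]],[0,[0,0,0.3],[0,0,0]],[0,[0,0,0.2],[0,0,0]],[0,[0,0,0.1],[0,0,0]],[0,[0,0,0],[0,0,0]],[0,[0,0,0],[0,0,0]]]}}

```text
t: 40.05
tool_pos: [0.487, -0.2372, 0.0441]
tool_rot: [2.104, 2.331, 0.0]
contact_force: [0.2, -0.4, -0.5]
opening: 0.0509
grip_force: 31.5
```

```bash
python3 -c "
from h import *
need(*tray(0,.092),.0295,5.8);print(ctrl.get_obs()['contact_force'],ctrl.get_obs()['wrist_torque'])"
```

```text
pos [ 0.487  -0.2372  0.0441] yaw 5.85 turn 0.01 shift-now [ 0.04 -0.06  0.29] shift-after-turn [ 0.04 -0.05  0.29] tilt 0.07
[ 0.19123961 -0.38630585 -0.47447873] [ 0.02697096 -0.01593516  0.00344699]
```

Emit:
{"method": "play_rows", "body": {"series": [[0,[0.04,-0.04,0.08],[0,0,0]],[0,[0,0,0.08],[0,0,0]],[0,[0,0,0.07],[0,0,0]],[0,[0,0,0.05],[0,0,0]],[0,[0,0,0],[0,0,0]],[0,[0,0,0],[0,0,0]]]}}

```text
t: 40.8
tool_pos: [0.4844, -0.2352, 0.0295]
tool_rot: [2.105, 2.332, -0.0]
contact_force: [-0.6, -0.3, 0.8]
opening: 0.051
grip_force: 31.7
```

Emit:
{"method": "play_rows", "body": {"series": [[0.8,[0,0,0],[0,0,0]],[0.8,[0,0,0],[0,0,0]],[0.8,[0,0,-0.4],[0,0,0]],[0.8,[0,0,-0.8],[0,0,0]],[1,[0,0,-0.8],[0,0,0]],[1,[0,0,-0.8],[0,0,0]],[1,[0.8,-0.2,0],[0,0,0]],[1,[1,-0.2,0],[0,0,0]]]}}

```text
t: 41.8
tool_pos: [0.4554, -0.1473, 0.1704]
tool_rot: [2.106, 2.329, 0.001]
contact_force: [0.3, 0.2, -0.1]
opening: 0.0852
grip_force: 0.0
```

Emit:
{"method": "play_rows", "body": {"series": [[1,[1,0,0],[0,0,0]],[1,[1,0,0],[0,0,0]],[1,[1,0,0],[0,0,0]],[1,[1,0,0],[0,0,0]],[1,[1,0,0],[0,0,0]],[1,[1,0,0],[0,0,0]],[1,[1,0,0],[0,0,0]],[1,[1,0,0],[0,0,0]]]}}

```text
t: 42.8
tool_pos: [0.414, 0.252, 0.1695]
tool_rot: [2.105, 2.332, 0.001]
contact_force: [0.5, -0.2, -0.8]
opening: 0.0856
grip_force: 0.0
```

Emit:
{"method": "play_rows", "body": {"series": [[1,[0,0,0],[0,0,1]],[1,[0,0,0],[0,0,1]],[1,[0,0,0],[0,0,1]],[1,[0,0,0],[0,0,1]],[1,[0,0,0],[0,0,1]],[1,[0,0,0],[0,0,1]],[1,[0,0,0],[0,0,1]],[1,[0,0,0],[0,0,1]]]}}

```text
t: 43.8
tool_pos: [0.4144, 0.2503, 0.1693]
tool_rot: [-3.023, -0.855, 0.0]
contact_force: [0.0, 0.0, -0.8]
opening: 0.0855
grip_force: 0.0
```

Run:
```python
from h import *
need(.3985,.3967,.018,-79)
d=grab('top','t13.png'); save(d,'t13.npz')
b=cv2.inRange(cv2.cvtColor(d['color'],cv2.COLOR_BGR2HSV)[200:250,145:185],(0,120,110),(12,255,255))
c=max(cv2.findContours(b,0,1)[0],key=cv2.contourArea); print(cv2.minAreaRect(c),cv2.contourArea(c))
b=cv2.inRange(cv2.cvtColor(load('t8.npz')['color'],cv2.COLOR_BGR2HSV)[200:250,145:185],(0,120,110),(12,255,255))
c=max(cv2.findContours(b,0,1)[0],key=cv2.contourArea); print(cv2.minAreaRect(c),cv2.contourArea(c))
```

```text
pos [0.4144 0.2503 0.1693] yaw -58.41 turn 2.57 shift-now [ 1.26 -2.66  3.03] shift-after-turn [ 0.25 -2.93  3.03] tilt 0.0
((22.0, 32.5), (33.0, 34.0), 90.0) 513.5
((18.959999084472656, 25.71999740600586), (28.567113876342773, 19.233304977416992), 81.8698959350586) 480.0
```

Emit:
{"method": "play_rows", "body": {"series": [[1,[0,0,0],[0,0,0.9]],[1,[0,0,0],[0,0,0.9]],[1,[0,0,0],[0,0,0.9]],[1,[0.05,-0.8,0],[0,0,0]],[1,[0.05,-0.8,0],[0,0,0]],[1,[0.05,-0.8,0],[0,0,0]],[1,[0.05,-0.5,0.5],[0,0,0]],[1,[0,0,0.5],[0,0,0]]]}}

```text
t: 44.85
tool_pos: [0.3983, 0.3966, 0.1191]
tool_rot: [-3.128, -0.287, -0.001]
contact_force: [0.2, -0.7, 0.0]
opening: 0.0852
grip_force: 0.0
```

Run:
```python
from h import *
need(.3985,.3967,.018,-80)
s=grab('side','s14.png'); save(s,'s14.npz'); a=load('side0.npz')['color']
def m(i): 
    h=cv2.cvtColor(i,cv2.COLOR_BGR2HSV); b=(cv2.inRange(h,(0,150,90),(8,255,255))|cv2.inRange(h,(172,150,90),(180,255,255)))[135:170,262:300]; x=np.argwhere(b); return x.min(0),x.max(0),x.mean(0),len(x)
print(m(a),m(s['color']),m(cv2.imread('pics/s11.png')))
```

```text
pos [0.3983 0.3966 0.1191] yaw -79.5 turn 0.06 shift-now [ 0.   -0.    2.02] shift-after-turn [ 0.   -0.    2.02] tilt 0.07
(array([7, 7]), array([20, 30]), array([12.07954545, 15.125     ]), 88) (array([6, 8]), array([22, 30]), array([13.35106383, 18.53546099]), 282) (array([5, 8]), array([21, 30]), array([11.25925926, 17.53333333]), 135)
```

Emit:
{"method": "play_rows", "body": {"series": [[1,[0,0,0.7],[0,0,0.05]],[1,[0,0,0.7],[0,0,0]],[1,[0,0,0.58],[0,0,0]],[1,[0,0,0],[0,0,0]],[0,[0,0,0],[0,0,0]],[0,[0,0,0],[0,0,0]],[0,[0,0,0],[0,0,0]],[0,[0,0,0],[0,0,0]]], "force": 40}}

```text
t: 45.9
tool_pos: [0.4001, 0.396, 0.0231]
tool_rot: [-3.128, -0.27, -0.006]
contact_force: [-0.6, -1.1, 6.8]
opening: 0.0539
grip_force: 42.9
```

Emit:
{"method": "play_rows", "body": {"series": [[0,[0,0,0],[0,0,0]],[0,[0,0,-0.3],[0,0,0]],[0,[0,0,-0.7],[0,0,0]],[0,[0,0,-0.8],[0,0,0]],[0,[0,0,-0.8],[0,0,0]],[0,[0,0,0],[0,0,0]]]}}

```text
t: 46.65
tool_pos: [0.4006, 0.3964, 0.1556]
tool_rot: [-3.125, -0.27, -0.012]
contact_force: [1.2, -0.0, -1.3]
opening: 0.0541
grip_force: 42.5
```

```bash
python3 -c "
from h import *
need(*tray(0,-.0905),.024,-84.2);print(tray(0,-.0905))"
```

```text
pos [0.4006 0.3964 0.1556] yaw -80.14 turn 0.51 shift-now [-0.8  16.39  2.56] shift-after-turn [ 0.38 16.4   2.63] tilt 0.5
(np.float64(0.5024679148470208), np.float64(-0.4172398872853681))
```

Emit:
{"method": "play_rows", "body": {"series": [[0,[-0.1,0.5,0],[0,0,0.5]],[0,[-0.1,0.9,0],[0,0,0]],[0,[-0.1,1,0],[0,0,0]],[0,[-0.1,1,0],[0,0,0]],[0,[0,1,0],[0,0,0]],[0,[0,1,0],[0,0,0]],[0,[0,1,0],[0,0,0]],[0,[0,1,0],[0,0,0]]]}}

```text
t: 47.65
tool_pos: [0.417, 0.0231, 0.149]
tool_rot: [-3.137, -0.161, 0.003]
contact_force: [0.4, -0.4, -2.2]
opening: 0.0541
grip_force: 42.5
```

Emit:
{"method": "play_rows", "body": {"series": [[0,[0,1,0],[0,0,0]],[0,[0,1,0],[0,0,0]],[0,[0,1,0],[0,0,0]],[0,[0,1,0],[0,0,0]],[0,[0.1,1,0],[0,0,0]],[0,[0.2,1,0],[0,0,0]],[0,[0.2,1,0],[0,0,0]],[0,[0,0,0],[0,0,0]]]}}

```text
t: 48.65
tool_pos: [0.4781, -0.3232, 0.1485]
tool_rot: [-3.136, -0.155, 0.004]
contact_force: [-0.5, 0.8, -2.1]
opening: 0.0544
grip_force: 42.7
```

```bash
python3 -c "
from h import *
need(*tray(0,-.0905),.027,-84.2)"
```

```text
pos [ 0.4781 -0.3232  0.1485] yaw -84.33 turn -0.02 shift-now [0.3  1.92 2.43] shift-after-turn [0.3  1.92 2.43] tilt 0.16
```

Emit:
{"method": "play_rows", "body": {"series": [[0,[0.15,0.9,0],[0,0,0]],[0,[0.15,0.9,0],[0,0,0]],[0,[0,0.12,0.5],[0,0,0]],[0,[0,0,0.6],[0,0,0]],[0,[0,0,0.5],[0,0,0]],[0,[0,0,0.2],[0,0,0]],[0,[0,0,0],[0,0,0]],[0,[0,0,0],[0,0,0]]]}}

```text
t: 49.65
tool_pos: [0.504, -0.4154, 0.0619]
tool_rot: [3.136, 0.161, 0.002]
contact_force: [-0.0, 0.1, -0.9]
opening: 0.054
grip_force: 42.8
```

Run:
```python
from h import *
need(*tray(0,-.0905),.0275,-84.2)
s=grab('side','s15.png')
cv2.imwrite('pics/c15.png',cv2.resize(s['color'][200:310,310:420],(600,600),interpolation=cv2.INTER_CUBIC))
```

```text
pos [ 0.504  -0.4154  0.0619] yaw -84.13 turn 0.01 shift-now [-0.04  0.03  0.69] shift-after-turn [-0.03  0.03  0.69] tilt 0.12
```

View pics/c15.png

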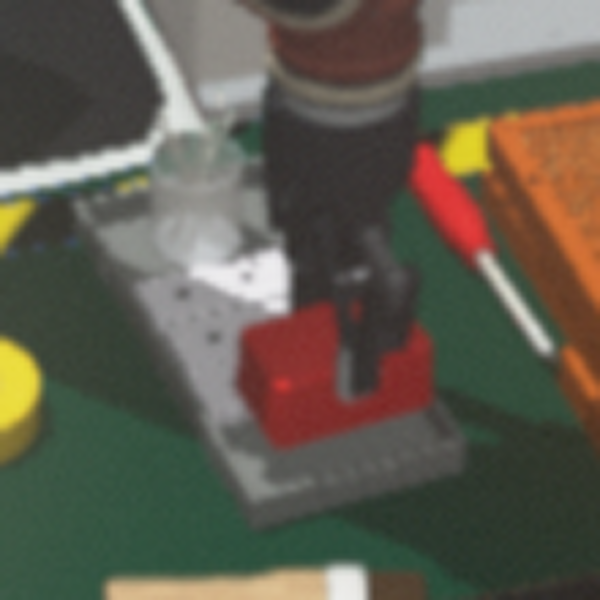

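The jar stands upright at the near end, and the case hangs level over the free bay. I'll lower it with a force check.

Emit:
{"method": "play_rows", "body": {"series": [[0,[0,0.03,0.2],[0,0,0]],[0,[0,0,0.15],[0,0,0]],[0,[0,0,0.1],[0,0,0]],[0,[0,0,0],[0,0,0]],[0,[0,0,0],[0,0,0]]]}}

```text
t: 50.32
tool_pos: [0.5036, -0.4166, 0.038]
tool_rot: [3.137, 0.16, 0.0]
contact_force: [0.2, -0.0, -1.8]
opening: 0.0541
grip_force: 42.8
```

Emit:
{"method": "play_rows", "body": {"series": [[0,[0,0,0.08],[0,0,0]],[0,[0,0,0.06],[0,0,0]],[0,[0,0,0.05],[0,0,0]],[0,[0,0,0],[0,0,0]],[0,[0,0,0],[0,0,0]]]}}

```text
t: 50.95
tool_pos: [0.5036, -0.4166, 0.0285]
tool_rot: [3.137, 0.16, 0.0]
contact_force: [0.6, -0.5, -0.8]
opening: 0.0542
grip_force: 42.8
```

```bash
python3 -c "
from h import *
need(*tray(0,-.0905),.0272,-84.2);print(ctrl.get_obs()['contact_force'])"
```

```text
pos [ 0.5036 -0.4166  0.0285] yaw -84.15 turn 0.01 shift-now [-0.02  0.01  0.03] shift-after-turn [-0.02  0.01  0.03] tilt 0.0
[ 0.6229083  -0.47869898 -0.77052208]
```

Emit:
{"method": "play_rows", "body": {"series": [[0,[0,0,0.03],[0,0,0]],[0,[0,0,0],[0,0,0]],[0.85,[0,0,0],[0,0,0]],[0.85,[0,0,0],[0,0,0]],[0.85,[0,0,-0.3],[0,0,0]],[0.85,[0,0,-0.8],[0,0,0]],[0.85,[0,0,-1],[0,0,0]],[0.85,[0,0,-1],[0,0,0]]]}}

```text
t: 51.95
tool_pos: [0.5036, -0.4165, 0.1847]
tool_rot: [3.137, 0.16, 0.001]
contact_force: [0.1, -0.4, -0.2]
opening: 0.0728
grip_force: 0.0
```

Emit:
{"method": "play_rows", "body": {"series": [[0.85,[-0.8,-0.8,0],[0,0,0]],[0.85,[-0.8,-0.9,0],[0,0,0]],[0.85,[0,-1,0],[0,0,0]],[0.85,[0,-1,0],[0,0,0]],[0.85,[0,-1,0],[0,0,0]],[0.85,[0,-1,0],[0,0,0]],[0.85,[0,-1,0],[0,0,0]],[0.85,[0,-1,0],[0,0,0]]]}}

```text
t: 52.95
tool_pos: [0.3846, -0.0403, 0.1833]
tool_rot: [3.137, 0.159, 0.004]
contact_force: [0.2, 0.6, -0.1]
opening: 0.0726
grip_force: 0.0
```

Run:
```python
from h import *
d=grab('top','t16.png'); s=grab('side','s16.png'); save(d,'t16.npz'); save(s,'s16.npz')
c=np.zeros((600,800,3),np.uint8)
c[:,:400]=cv2.resize(s['color'][190:310,315:395],(400,600),interpolation=cv2.INTER_CUBIC)
c[:300,400:]=cv2.resize(d['color'][165:240,355:455],(400,300),interpolation=cv2.INTER_CUBIC)
cv2.imwrite('pics/c16.png',c)
h=cv2.cvtColor(d['color'],cv2.COLOR_BGR2HSV); b=np.zeros(h.shape[:2],np.uint8)
b[165:225,405:460]=(cv2.inRange(h,(0,120,90),(12,255,255))|cv2.inRange(h,(170,120,90),(180,255,255)))[165:225,405:460]
r=cv2.minAreaRect(max(cv2.findContours(b,0,1)[0],key=cv2.contourArea)); print(r)
t=np.load('tray.npy'); ck,k=np.cos(t[2]),np.sin(t[2])
for u,v in cv2.boxPoints(r):
    w=px2w(d,u,v,.046)[:2]-t[:2]; print(np.round([ck*w[0]+k*w[1],-k*w[0]+ck*w[1]],3))
```

```text
((433.6756896972656, 194.55406188964844), (28.934223175048828, 18.9058837890625), 80.53767395019531)
[ 0.042 -0.054]
[ 0.047 -0.113]
[-0.042 -0.115]
[-0.047 -0.057]
```

View pics/c16.png

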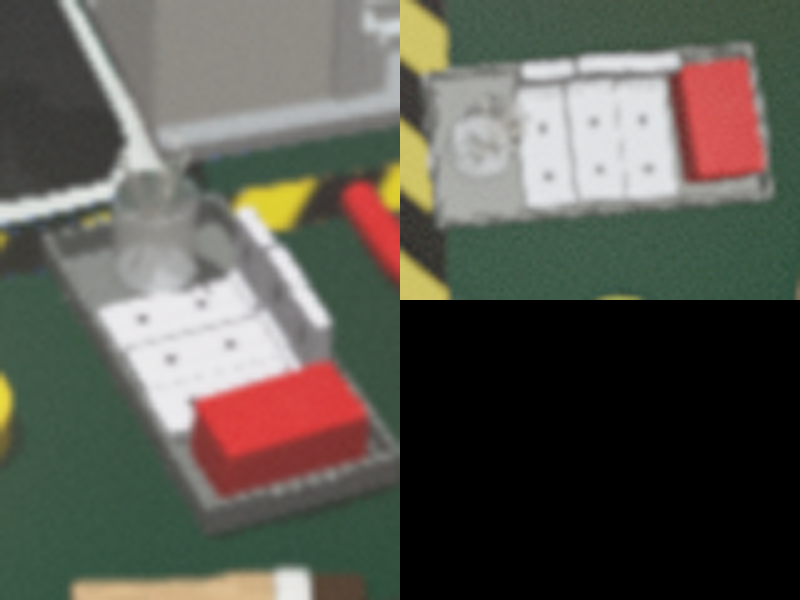

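The final picture shows the jar, the three brackets and the case all flat and apart between the tray walls. I'll hand it in.

```bash
python3 -c "
from h import *
print(ctrl.finish_job())"
```

```text
the job is handed in; nothing more can be done
None
```

The job is handed in: all three brackets were tipped onto their long legs and packed with the red case and swab jar flat in the grey tray, and no bystander was disturbed that I could see; the hand-in gave no verdict.

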